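Free the seized clamp and rack the filter pad

ROBOT

A 7-joint arm with a two-finger parallel gripper is mounted at the origin on the work surface. World frame = base frame: x ahead of the robot, y to its left, z up, the work surface at z = 0. Lengths are in m, angles in rad, forces in N, time in s.
With the tool pointing down it reaches from about 0.4 to 0.9 m from the base axis. Payload 5.5 kg.
Tool frame: the origin (TCP) lies at the very end of the fingers, on their centre line; the grasp point (between the pads) lies 19 mm behind it; z points along the fingers, y is the direction in which the jaws open and shut (so a half turn about z gives the same grasp; the last joint's range is limited). The gripper opens to 85 mm and grips with 20 to 120 N. Pads are 22 mm wide; open, the fingers measure 114 mm over their backs; the gripper's body (76 mm by 85 mm) begins 54 mm behind the grasp point. The pads swing forward as they close: fully open they stand 13 mm farther back than shut.
Start: joints at [-0.934, 0.501, -0.427, 1.55, 0.221, 1.138, -0.21], TCP at [0.237, 0.605, 0.231] pointing down, gripper open.
Joint ranges: [-2.88, 2.88], [-0.31, 2.03], [-1.54, 1.56], [0.2, 2.42], [-1.41, 4.55], [0.19, 2.02], [-2.57, 2.57]. Speed limits (rad/s): [2.57, 2.57, 3.14, 3.14, 3.14, 3.14, 3.14].

INTERFACE

Orientations are given as a 3x3 rotation matrix whose columns are the frame's x, y, z axes.
In Python, from bench import get_state, capture, camera_model, hand_in gives the robot as it stands.
- The arm moves only by the tool play_rows, never from a script. Its argument "plan" is text: rows parted by semicolons, each of 7 numbers parted by spaces: the opening in per cent of the stroke, from 0 (shut) to 100 (fully open), then the shift along the tool's x, y, z in cm, then the turn, a rotation vector about the tool's x, y, z in degrees. A call has exactly 10 rows; each row is the pose to reach, as a shift and turn from the pose commanded when the call began, along the tool's axes at that moment; what a row does not reach only later rows make up. A row lasts 1/12 s, in which the tool goes at most 41.7 mm and 7.16 degrees, less where a joint would pass 70% of its speed; a pose out of reach is approached as far as the arm can. A call with a gripper value outside its range is refused whole. The fingers move at their own pace and stop on an object; the grip force is fixed at half the most. Time passes only in rows, so rows that repeat a pose let the fingers close, or fill a call up. It gives the time, the measured TCP pose, the force and the opening at its end, in the units of the state.
- get_state(): the state, without advancing time (a new reading comes with each control period).
- capture(name): name is "scene" or "top"; returns (picture, depth): 480x640x3 uint8, blue, green, red; 480x640 float32, m along the optical axis (not along the pixel's ray), 0 where there is no reading.
- camera_model(name): a dict with "mtx" (3x3 intrinsics, pixels), "distortion" ([k1, k2, p1, p2, k3] as OpenCV has them; the pictures are not rectified), "origin" and "rotation" of the camera in the world. Camera axes: x right, y down, z forward; pixel columns grow to the right and rows downward; lengths in m; the calibration is good to about 2 mm. A picture is of the moment at which its call begins. camera_model takes no time and is no camera call.
- hand_in(): hands the job in, once; it reports no verdict.
The state is a dict: "time_s": time; "qpos": joint angles; "joint_vel": joint speeds; "effort": joint torques, N m; "tcp_pos": TCP position; "tcp_rot": TCP orientation; "force": force on the tool from outside, world axes, zero at the start; "torque": the same for the moment, N m; "gripper_width": finger opening in m.
Only numpy, scipy, OpenCV 4.12 (cv2) and the standard library are available. Lean on these libraries where they do the work, as an engineer would, in place of code of your own. Each camera call takes 0.05 s, during which the arm holds its last target.

TASK

The clamp knob on the grey filter box has seized: take a firm grip, break it loose with a short anticlockwise twist, then turn it on until you feel it come firmly up against its rubber stop inside, without straining the stop. Then lift the tabbed filter pad out of the box and stand it upright, fully down, in the middle of the one empty slot of the wooden rack. Leave the clamp open, and everything else where it is.

Things in the scene. Friction and masses are not known exactly. Their poses are not given: they have to be found in the camera images.
- clamp_knob (a joint): Angle of the black clamp knob, rad: 0 = clamped, grows anticlockwise seen from above. Seized at 0: needs 0.45 to 0.85 N m (pinch firmly, 60 N or more), easing over the first 0.3 rad, then snapping forward a little. Past 0.55 it turns freely (0.03 N m) until it meets a hidden springy stop at 0.90 to 1.42, different every time. The arm is clear of the pad above 0.85.
- knob_grip (a point): Grip point on the knob's vertical axis, 140 mm above the counter. The grip is an upright bar 44 mm long (this point's x, turning with the knob), 12 mm thick (y), 115 to 155 mm above the counter: pinch it along y from above. Under it a flat steel clamp arm points along +x, across the tab pad at the start: 43 mm from axis to end, 12 mm wide, 108 to 115 mm above the counter.
- rubber_stop (a joint): How far the hidden rubber stop inside the filter box is deflected by the knob, in rad: 0 = knob not touching it. It resists with 6 N m per rad. Firmly met from 0.04 rad (0.24 N m); strained beyond 0.11 rad (0.66 N m) it tears.
- filter_box: Grey filter box fixed on the counter, 130 mm (x) by 170 mm (y), top 100 mm above the counter; origin at the centre of its underside. The knob's axis is at x -22, y +48 mm. In its top a slot 18 mm (x) by 125 mm (y), centred at x +20, y 0, floor 25 mm above the counter, holds the tab pad.
- tab_pad: Stiff white-framed filter pad with a grip tab, 120 g, standing in the filter box slot at the start: plate 12 mm thick (x), 120 mm long (y), 80 mm tall (z), with a tab 12 mm thick (x), 30 mm long (y) and 41 mm tall standing on the middle of its upper edge (total height 121 mm). Origin at the centre of the lower edge, z up.
- pad_tab (a point): Point on the tab pad's tab, 108 mm above its lower edge, where to pinch it across its thickness (along this point's x). Axes as the pad's.
- rack: Wooden dish rack fixed on the counter, about 200 mm (x) by 140 mm (y), origin at the centre of its underside. Five upright slots at x -72, -36, 0, 36, 72 mm run along y, each 18 mm wide between dowels at y -40 and 40 that reach 70 mm above the counter. Slot floor 20 mm above the counter. Four slots hold pads.
- free_slot: The one empty slot of the rack: origin at the middle of the slot, 16.5 mm above the counter (the slot floor on which a pad stands is 20 mm above the counter); x across the slot, y along it. Which of the five it is differs every time.
- pad1: Filter pad without a tab standing in the rack, 12 mm (x) by 120 mm (y) by 70 mm tall, origin at the centre of its lower edge. To be left where it is.
- pad2: Filter pad without a tab standing in the rack, 12 mm (x) by 120 mm (y) by 70 mm tall, origin at the centre of its lower edge. To be left where it is.
- pad3: Filter pad without a tab standing in the rack, 12 mm (x) by 120 mm (y) by 70 mm tall, origin at the centre of its lower edge. To be left where it is.
- pad4: Filter pad without a tab standing in the rack, 12 mm (x) by 120 mm (y) by 70 mm tall, origin at the centre of its lower edge. To be left where it is.
- dust_cup: Clear plastic dust cup, open top, 100 mm across, 115 mm tall, origin at the centre of its underside. Bystander.
- scraper: Black scraper with rubber edge lying on the counter, about 145 mm long, 94 mm wide, 18 mm high; origin on the underside where handle and blade meet. Bystander.
- bottle: White plastic bottle, 64 mm across, 190 mm tall, origin at the centre of its underside. Bystander.
- brush: Small hand brush lying on the counter. Bystander.
Not all that is in view belongs to the job. Leave any orange look-alike of the tab_pad alone.

How it is judged:
By the outcome, as a careful person would: the job done as asked, in the order asked, and still so for the second after the job is handed in, with the robot touching nothing.
It also fails if it takes over 72 s, if anything falls off the work surface, if the arm or the gripper's body presses on something with over 40 N, if the wrist force passes 120 N, or if a joint passes its speed limit or range.

## Working session

There is one attempt and no reset: what is moved stays moved. The work goes in short steps, Python scripts to look and compute and a tool call to move; the robot and the scene stay as the last step left them, time stands still between calls to the robot, and variables do not carry over. Pictures are saved under pics/ and viewed, and the job is handed in when it is done.

Besides the shell and the picture viewer there is one more tool, called after ">>>" as name(argument=value, ...), one argument or row to a line, values as JSON. play_rows: Moves the arm, as the interface text tells. Its arguments: {"type":"object","properties":{"plan":{"type":"string"}},"required":["plan"]}

```bash
ls; mkdir -p pics
python3 - <<'E'
from bench import *
import cv2,numpy as np
s=get_state();print(s)
for n in("scene","top"):
    p,d=capture(n);cv2.imwrite(f"pics/{n}0.png",p);np.save(f"pics/{n}0.npy",d)
    print(n,camera_model(n))
E
```

```text
pics
{'time_s': 0.0, 'qpos': array([-0.93381285,  0.50184941, -0.42680692,  1.55146351,  0.22077682,
        1.13830623, -0.21032503]), 'joint_vel': array([ 7.48849279e-04,  1.02206671e-04,  1.91421778e-03,  2.22507886e-04,
       -6.54101934e-05,  3.82726602e-04,  1.00533292e-03]), 'effort': array([ 3.75137151e-04, -5.69526780e+01, -5.81563354e+00, -2.80921429e+01,
        1.07940682e-02,  1.25435495e-02,  2.27668700e-06]), 'tcp_pos': array([0.23710891, 0.60445237, 0.23025414]), 'tcp_rot': array([[-9.30965824e-01,  3.65105446e-01, -8.04567467e-04],
       [ 3.65106321e-01,  9.30964087e-01, -1.80090450e-03],
       [ 9.15033770e-05, -1.97033321e-03, -9.99998055e-01]]), 'force': array([-0.0714325 ,  0.05535605,  0.41089897]), 'torque': array([0.05839607, 0.01259159, 0.04195286]), 'gripper_width': 0.08557121313307968}
scene {'mtx': array([[510.14814649,   0.        , 316.27305311],
       [  0.        , 510.14814649, 238.88859705],
       [  0.        ,   0.        ,   1.        ]]), 'distortion': array([-0.00542798,  0.        ,  0.        ,  0.        ,  0.        ]), 'origin': array([1.16354046, 1.12693985, 0.96164045]), 'rotation': array([[-0.88189361,  0.24465802, -0.40299641],
       [ 0.47088914,  0.49874172, -0.72768132],
       [ 0.02295805, -0.83150415, -0.55504395]])}
top {'mtx': array([[585.67147337,   0.        , 313.78235636],
       [  0.        , 585.67147337, 244.56439766],
       [  0.        ,   0.        ,   1.        ]]), 'distortion': array([0.00335794, 0.        , 0.        , 0.        , 0.        ]), 'origin': array([0.45389794, 0.02708959, 1.48822898]), 'rotation': array([[-0.01809552, -0.9971855 ,  0.07275738],
       [-0.99978882,  0.01875557,  0.00839891],
       [-0.00973987, -0.07259004, -0.9973143 ]])}
```

View pics/scene0.png

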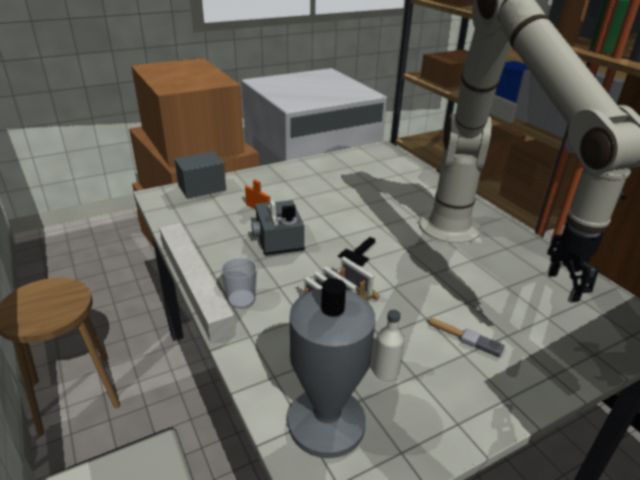

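View pics/top0.png

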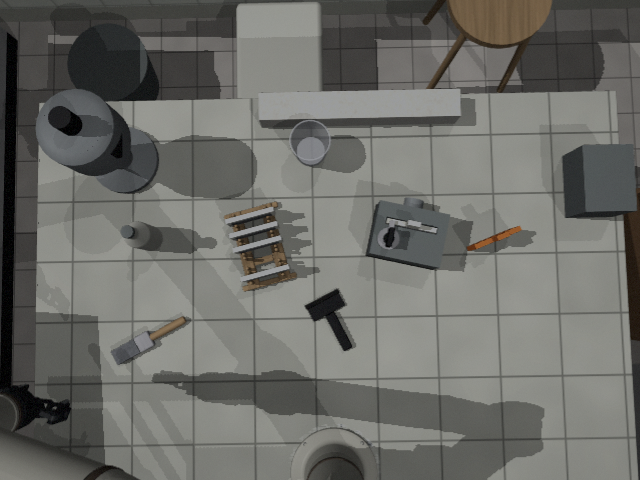

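The top view shows the filter box at about (408,235), with the knob at (390,238) and the white pad and tab at (412,226). The rack is at (260,245) and its gap looks like (263,258). The orange look-alike at (495,238) stays untouched.

```bash
cat > h.py <<'E'
import numpy as np,cv2
from bench import *
def cm(n):
    c=camera_model(n);return c['mtx'],c['distortion'],c['origin'],c['rotation']
def unproj_z(n,uv,z):
    K,D,o,R=cm(n);p=cv2.undistortPoints(np.array(uv,float).reshape(-1,1,2),K,D).reshape(-1,2)
    r=np.c_[p,np.ones(len(p))]@R.T
    z=np.broadcast_to(z,len(p));t=(z-o[2])/r[:,2];return o+r*t[:,None]
def cloud(n,d):
    K,D,o,R=cm(n);v,u=np.mgrid[:480,:640]
    p=cv2.undistortPoints(np.stack([u,v],-1).astype(float).reshape(-1,1,2),K,D).reshape(480,640,2)
    c=np.concatenate([p,np.ones((480,640,1))],-1)*d[...,None]
    return c@R.T+o
def proj(n,X):
    K,D,o,R=cm(n);X=(np.array(X,float)-o)@R
    return cv2.projectPoints(X.reshape(-1,1,3),np.zeros(3),np.zeros(3),K,D)[0].reshape(-1,2)
E
python3 - <<'E'
from h import *
p=cv2.imread("pics/top0.png");d=np.load("pics/top0.npy")
cv2.imwrite("pics/cbox.png",cv2.resize(p[185:285,350:460],None,fx=7,fy=5.9 if 0 else 6,interpolation=3) if 0 else cv2.resize(p[185:280,355:460],None,fx=6,fy=6,interpolation=2))
cv2.imwrite("pics/crack.png",cv2.resize(p[195:295,215:305],None,fx=6,fy=6,interpolation=2))
C=cloud("top",d)
print(C[250,430],C[300,200],(d[185:300,200:460]==0).sum())
Z=C[...,2]
# box top
m=np.zeros_like(Z,bool);m[185:285,355:460]=1
k=m&(abs(Z-.1)<.006);print(k.sum(),cv2.minAreaRect((C[k][:,:2]*1000).astype(np.float32)))
hz=np.clip(Z*1000/170*255,0,255).astype(np.uint8)
cv2.imwrite("pics/hz.png",cv2.resize(cv2.applyColorMap(hz[185:300,215:465],cv2.COLORMAP_JET),None,fx=3,fy=3,interpolation=0))
E
```

```text
[ 0.53710506 -0.23649378  0.09955095] [ 0.42695251  0.33135681 -0.00392223] 117
3275 ((577.7737426757812, -188.48336791992188), (170.60948181152344, 131.155029296875), 76.9917984008789)
```

View pics/cbox.png

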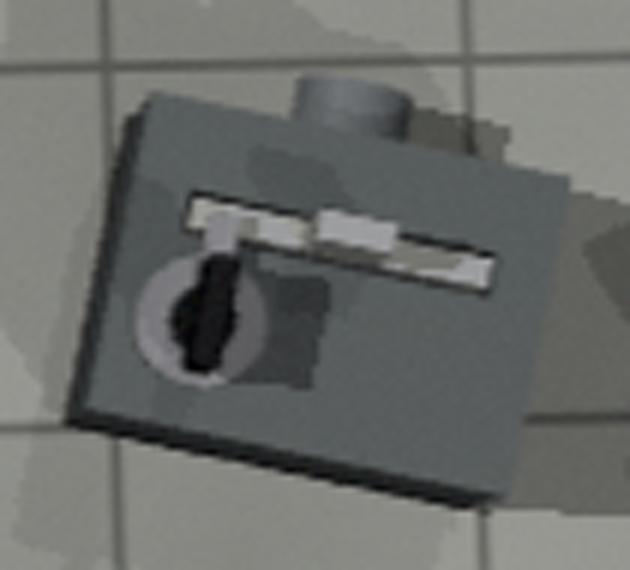

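View pics/crack.png

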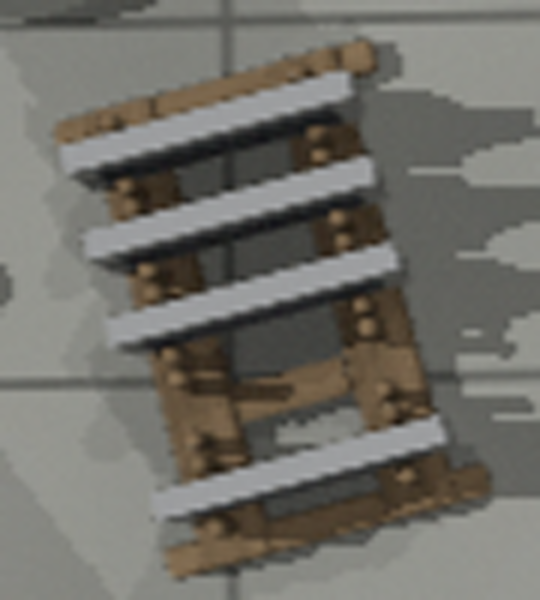

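View pics/hz.png

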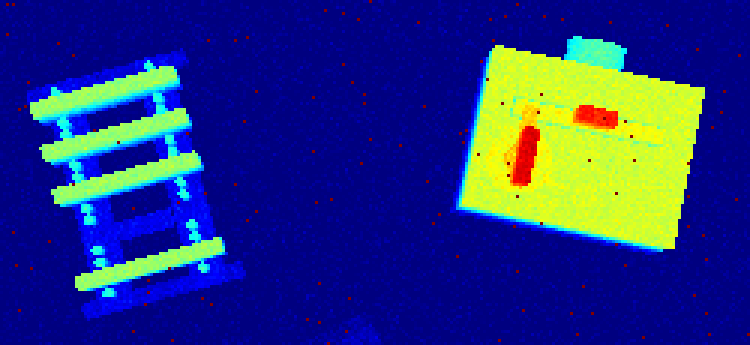

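Run:
```python
from h import *
for i in range(0,1):
    d=np.load("pics/top0.npy");C=cloud("top",d);Z=C[...,2]
    print("counter",np.median(Z[290:340,230:290]))
    m=np.zeros_like(Z,bool);m[185:285,355:460]=1
    def rect(k,zn):
        k=k.astype(np.uint8)
        n,l,st,_=cv2.connectedComponentsWithStats(k)
        out=[]
        for j in range(1,n):
            if st[j,4]<40: continue
            v,u=np.nonzero(l==j)
            W=unproj_z("top",np.c_[u,v],zn)[:,:2]*1000
            r=cv2.minAreaRect(W.astype(np.float32))
            c=W.mean(0);ev,e=np.linalg.eigh(np.cov(W.T));a=e[:,1]
            out.append((st[j,4],np.median(Z[l==j]).round(4),np.round(c,1),"rect",np.round(r[0],1),np.round(r[1],1),"axisdeg",np.degrees(np.arctan2(a[1],a[0])).round(1),"rectang",round(r[2],1)))
        return out
    for o in rect(cv2.morphologyEx((m&(Z>.09)).astype(np.uint8),cv2.MORPH_OPEN,np.ones((5,5))),.1):print("box",o)
    for o in rect(m&(Z>.135),.155):print("knob/tab(z=.155/.146)",o)
    for o in rect(m&(Z>.135),.146):print("tab at .146",o)
    m[:]=0;m[195:300,215:305]=1
    for o in rect(m&(Z>.078),.09):print("pad",o)
    for o in rect(cv2.morphologyEx((m&(Z>.03)&(Z<.078)).astype(np.uint8),cv2.MORPH_OPEN,np.ones((2,2))),.07):print("dow",o)
```

```text
counter -0.0003078129437994459
box (np.int32(3851), np.float64(0.1), array([ 576.8, -188.2]), 'rect', array([ 577.4, -188. ]), array([170.5, 130.6]), 'axisdeg', np.float64(77.3), 'rectang', 77.1)
knob/tab(z=.155/.146) (np.int32(78), np.float64(0.1447), array([ 595.5, -190.8]), 'rect', array([ 595.7, -190.9]), array([30.3, 13.1]), 'axisdeg', np.float64(77.1), 'rectang', 77.5)
knob/tab(z=.155/.146) (np.int32(117), np.float64(0.153), array([ 566.3, -135.6]), 'rect', array([ 566. , -135.6]), array([13.4, 45.5]), 'axisdeg', np.float64(166.4), 'rectang', 77.2)
tab at .146 (np.int32(78), np.float64(0.1447), array([ 596.4, -192.3]), 'rect', array([ 596.6, -192.4]), array([30.5, 13.2]), 'axisdeg', np.float64(77.1), 'rectang', 77.5)
tab at .146 (np.int32(117), np.float64(0.153), array([ 567. , -136.7]), 'rect', array([ 566.7, -136.7]), array([13.5, 45.8]), 'axisdeg', np.float64(166.4), 'rectang', 77.2)
pad (np.int32(282), np.float64(0.0891), array([629.9, 193.9]), 'rect', array([629.8, 193.6]), array([ 14. , 119.5]), 'axisdeg', np.float64(104.2), 'rectang', 14.3)
pad (np.int32(283), np.float64
[... 248 characters left out ...]
, 'axisdeg', np.float64(103.9), 'rectang', 14.0)
pad (np.int32(271), np.float64(0.0895), array([490.9, 159. ]), 'rect', array([491.6, 158.9]), array([ 15.6, 119.7]), 'axisdeg', np.float64(104.2), 'rectang', 13.0)
dow (np.int32(180), np.float64(0.0428), array([617.9, 187.6]), 'rect', array([613. , 186.3]), array([ 22.6, 116.4]), 'axisdeg', np.float64(104.5), 'rectang', 14.4)
dow (np.int32(156), np.float64(0.0384), array([582.5, 178.7]), 'rect', array([578.1, 176.8]), array([ 22.9, 116.2]), 'axisdeg', np.float64(104.3), 'rectang', 14.5)
dow (np.int32(44), np.float64(0.0398), array([534. , 210.2]), 'rect', array([534.7, 211.1]), array([29.7, 14.7]), 'axisdeg', np.float64(49.5), 'rectang', 48.6)
```

The knob bar, tab and box all agree with the given geometry: box yaw is -12.8°, the knob is at (566.5,-136) mm and the tab at (597,-192.4) mm. The free slot is the fourth from the far end, at about (525.7,167.6) mm, with rack yaw 14.1°. I'll overlay the model on the picture to check the rack along its slots, and write a helper that works out the moves.

```bash
cat >> h.py <<'E'
from scipy.spatial.transform import Rotation as Ro
def rot(yaw): # tool down, tool y axis at world angle yaw(deg)
    a=np.radians(yaw);y=np.array([np.cos(a),np.sin(a),0]);z=np.array([0,0,-1.]);return np.c_[np.cross(y,z),y,z]
def delta(pos,yaw,ref=None):
    s=get_state();p,R=(s['tcp_pos'],s['tcp_rot']) if ref is None else ref
    print("shift cm",np.round(R.T@(np.array(pos)-p)*100,2),"turn deg",np.round(np.degrees(Ro.from_matrix(R.T@rot(yaw)).as_rotvec()),2))
def stat():
    s=get_state();R=s['tcp_rot'];y=R[:,1]
    print("t",round(s['time_s'],2),"p",np.round(s['tcp_pos']*1000,1),"yaw",round(np.degrees(np.arctan2(y[1],y[0])),2),"tilt",np.round(R[:2,2],4),"F",np.round(s['force'],1),"T",np.round(s['torque'],3),"w",round(s['gripper_width']*1000,1),"q",np.round(s['qpos'],2),"eff7",round(s['effort'][6],3))
E
python3 - <<'E'
from h import *
p=cv2.imread("pics/top0.png")
a=np.radians(14.1);x=np.array([np.cos(a),np.sin(a)]);y=np.array([-x[1],x[0]])
c=np.array([.5256,.1676])+x*.036   # slot -36 => centre +36
S=6;crop=cv2.resize(p[195:295,215:305],None,fx=S,fy=S,interpolation=2)
def mk(X,col):
    for u in proj("top",X): cv2.circle(crop,tuple(np.int32((u-[215,195]+.5)*S)),3,col,-1)
for sx in(-.072,-.036,0,.036,.072):
  for sy in(-.04,.04):
    for e in(-.009,.009): 
      q=c+x*(sx+e)+y*sy; mk([[*q,.07]],(0,0,255))
for sx in(-.1,.1):
  for sy in(-.07,.07):
      q=c+x*sx+y*sy; mk([[*q,.02]],(0,255,0))
cv2.imwrite("pics/ov.png",crop)
delta([.35,.36,.26],0);delta([.567,-.136,.26],-102.8)
stat()
E
```

```text
shift cm [-19.43 -18.65  -2.93] turn deg [-9.000e-02  6.000e-02  6.858e+01]
shift cm [-57.74 -56.9   -2.87] turn deg [-2.0000e-02  1.5000e-01  1.7138e+02]
t 0.1 p [237.2 604.5 230.3] yaw 68.58 tilt [-0.0007 -0.0016] F [ 0.1 -0.  -1. ] T [0.022 0.023 0.041] w 85.5 q [-0.93  0.5  -0.43  1.55  0.22  1.14 -0.21] eff7 0.0
```

View pics/ov.png

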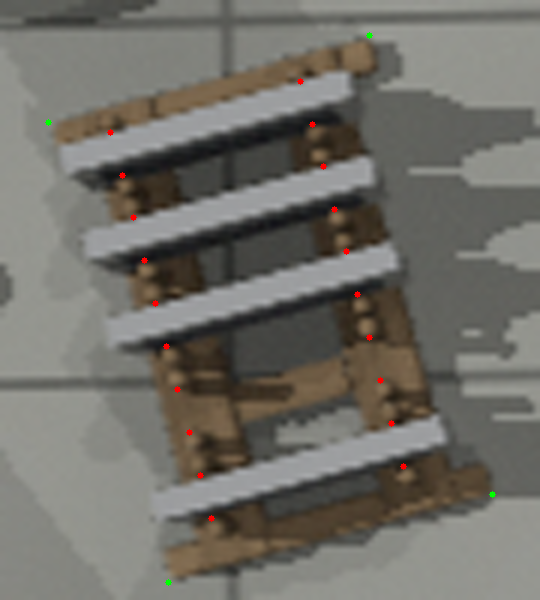

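The overlay's dowel edges match, apart from a shift of about 1 mm along the slots, so I take the slot centre as (525.9,166.4) mm. Now moving towards the knob.

>>> play_rows(
  plan="100 -19.4 -18.6 -3 0 0 68.6;100 -19.4 -18.6 -3 0 0 68.6;100 -19.4 -18.6 -3 0 0 68.6;100 -19.4 -18.6 -3 0 0 68.6;100 -19.4 -18.6 -3 0 0 68.6;100 -19.4 -18.6 -3 0 0 68.6;100 -19.4 -18.6 -3 0 0 68.6;100 -19.4 -18.6 -3 0 0 68.6;100 -19.4 -18.6 -3 0 0 68.6;100 -19.4 -18.6 -3 0 0 68.6",
)

```text
time_s: 0.93
tcp_pos: [0.3503, 0.3602, 0.2612]
tcp_rot: [[0.008, 1.0, -0.0], [1.0, -0.008, -0.0], [-0.0, -0.0, -1.0]]
force: [0.2, 0.8, 0.5]
gripper_width: 0.0854
```

```bash
python3 -c "
from h import *
stat();delta([.46,.10,.26],-60);delta([.567,-.136,.26],-102.8)"
```

```text
t 0.93 p [350.3 360.2 261.2] yaw -0.48 tilt [-0.0001 -0.0002] F [0.2 0.8 0.5] T [-0.031  0.062  0.063] w 85.4 q [-0.69  0.18 -0.19  1.89  0.04  1.08 -0.9 ] eff7 0.455
shift cm [-25.93  11.19   0.13] turn deg [-0.000e+00  1.000e-02  5.952e+01]
shift cm [-49.44  22.08   0.13] turn deg [0.0000e+00 1.0000e-02 1.0232e+02]
```

>>> play_rows(
  plan="100 -26 11.2 0 0 0 59.5;100 -26 11.2 0 0 0 59.5;100 -26 11.2 0 0 0 59.5;100 -26 11.2 0 0 0 59.5;100 -26 11.2 0 0 0 59.5;100 -26 11.2 0 0 0 59.5;100 -26 11.2 0 0 0 59.5;100 -26 11.2 0 0 0 59.5;100 -26 11.2 0 0 0 59.5;100 -26 11.2 0 0 0 59.5",
)

```text
time_s: 1.77
tcp_pos: [0.4618, 0.1003, 0.261]
tcp_rot: [[0.863, 0.505, -0.001], [0.505, -0.863, -0.0], [-0.001, -0.0, -1.0]]
force: [-0.5, 0.1, 0.3]
gripper_width: 0.0854
```

```bash
python3 -c "
from h import *
stat();delta([.5665,-.136,.21],-102.9)"
```

```text
t 1.77 p [461.8 100.3 261. ] yaw -59.69 tilt [-0.0008 -0.0002] F [-0.5  0.1  0.3] T [ 0.019 -0.042  0.003] w 85.4 q [-0.39  0.12  0.13  1.96 -0.02  1.06 -1.29] eff7 -0.74
shift cm [-2.88 25.68  5.09] turn deg [ 0.    0.05 43.21]
```

>>> play_rows(
  plan="100 -2.9 25.7 5 0 0 43.2;100 -2.9 25.7 5 0 0 43.2;100 -2.9 25.7 5 0 0 43.2;100 -2.9 25.7 5 0 0 43.2;100 -2.9 25.7 5 0 0 43.2;100 -2.9 25.7 5 0 0 43.2;100 -2.9 25.7 5 0 0 43.2;100 -2.9 25.7 5 0 0 43.2;100 -2.9 25.7 5 0 0 43.2;100 -2.9 25.7 5 0 0 43.2",
)

```text
time_s: 2.6
tcp_pos: [0.567, -0.1328, 0.211]
tcp_rot: [[0.976, -0.216, -0.001], [-0.216, -0.976, 0.002], [-0.001, -0.001, -1.0]]
force: [0.4, -0.4, -0.3]
gripper_width: 0.0851
```

```bash
python3 -c "
from h import *
stat();delta([.5665,-.136,.121],-102.9)
p,d=capture('top');cv2.imwrite('pics/t1.png',p[140:320,320:560].repeat(3,0).repeat(3,1))
p,d=capture('scene');cv2.imwrite('pics/s1.png',cv2.resize(p[150:290,200:340],None,fx=4,fy=4))"
```

```text
t 2.6 p [ 567.  -132.8  211. ] yaw -102.49 tilt [-0.001   0.0015] F [ 0.4 -0.4 -0.3] T [0.002 0.028 0.001] w 85.1 q [-0.11  0.38  0.37  1.77 -0.16  1.02 -1.47] eff7 0.021
shift cm [0.03 0.33 9.  ] turn deg [-0.07  0.07  0.41]
```

View pics/s1.png

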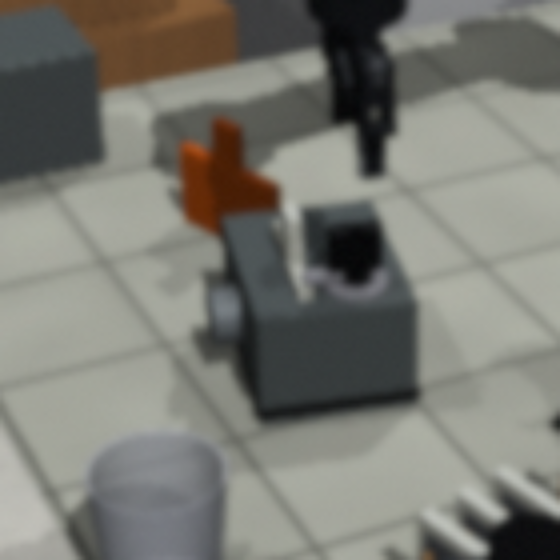

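```bash
python3 -c "
from h import *
stat();delta([.5665,-.136,.121],-102.9);print(proj('scene',[[.5665,-.136,.155],get_state()['tcp_pos']]))"
```

```text
t 2.7 p [ 567.3 -132.6  211.5] yaw -102.48 tilt [-0.      0.0013] F [-0.5  0.8 -0. ] T [-0.016 -0.042  0.029] w 85.5 q [-0.11  0.38  0.37  1.77 -0.16  1.02 -1.47] eff7 0.009
shift cm [0.   0.36 9.05] turn deg [-0.07  0.02  0.42]
[[288.75760419 205.49245055]
 [288.87676175 190.1533802 ]]
```

>>> play_rows(
  plan="70 0 0.35 3 0 0 0.4;70 0 0.35 6 0 0 0.4;70 0 0.35 8 0 0 0.4;70 0 0.35 9 0 0 0.4;70 0 0.35 9 0 0 0.4;70 0 0.35 9 0 0 0.4;70 0 0.35 9 0 0 0.4;70 0 0.35 9 0 0 0.4;70 0 0.35 9 0 0 0.4;70 0 0.35 9 0 0 0.4",
)

```text
time_s: 3.53
tcp_pos: [0.5672, -0.1386, 0.1223]
tcp_rot: [[0.974, -0.227, 0.002], [-0.227, -0.974, -0.0], [0.002, -0.0, -1.0]]
force: [-0.7, -0.1, -0.0]
gripper_width: 0.0595
```

```bash
python3 -c "
from h import *
stat();delta([.5665,-.136,.121],-102.9)"
```

```text
t 3.53 p [ 567.2 -138.6  122.3] yaw -103.12 tilt [ 0.0018 -0.0001] F [-0.7 -0.1 -0. ] T [0.001 0.047 0.014] w 59.5 q [-0.07  0.5   0.34  1.83 -0.22  0.85 -1.42] eff7 -0.001
shift cm [-0.13 -0.24  0.13] turn deg [-0.02 -0.1  -0.22]
```

>>> play_rows(
  plan="70 -0.1 -0.26 0.1 0 0 -0.2;70 -0.1 -0.26 0.1 0 0 -0.2;70 -0.1 -0.26 0.1 0 0 -0.2;0 -0.1 -0.26 0.1 0 0 -0.2;0 -0.1 -0.26 0.1 0 0 -0.2;0 -0.1 -0.26 0.1 0 0 -0.2;0 -0.1 -0.26 0.1 0 0 -0.2;0 -0.1 -0.26 0.1 0 0 -0.2;0 -0.1 -0.26 0.1 0 0 -0.2;0 -0.1 -0.26 0.1 0 0 -0.2",
)

```text
time_s: 4.37
tcp_pos: [0.5657, -0.1377, 0.1204]
tcp_rot: [[0.974, -0.225, -0.0], [-0.225, -0.974, -0.002], [0.0, 0.002, -1.0]]
force: [-1.5, -6.0, 0.5]
gripper_width: 0.0114
```

```bash
python3 -c "
from h import *
stat();delta([.5665,-.136,.121],-102.9)"
```

```text
t 4.37 p [ 565.7 -137.7  120.4] yaw -103.01 tilt [-0.0003 -0.0018] F [-1.5 -6.   0.5] T [-0.909  0.392  0.037] w 11.4 q [-0.07  0.5   0.34  1.84 -0.21  0.84 -1.42] eff7 -0.014
shift cm [ 0.04 -0.18 -0.06] turn deg [ 0.1  -0.01 -0.11]
```

>>> play_rows(
  plan="0 0 0.1 0 0 0 -2;0 0 0.1 0 0 0 -4;0 0 0.1 0 0 0 -6;0 0 0.1 0 0 0 -8;0 0 0.1 0 0 0 -10;0 0 0.1 0 0 0 -12;0 0 0.1 0 0 0 -14;0 0 0.1 0 0 0 -16;0 0 0.1 0 0 0 -18;0 0 0.1 0 0 0 -20",
)

```text
time_s: 5.2
tcp_pos: [0.5661, -0.1385, 0.1204]
tcp_rot: [[0.992, 0.124, 0.001], [0.124, -0.992, -0.002], [0.0, 0.002, -1.0]]
force: [1.0, -4.4, -1.7]
gripper_width: 0.0117
```

```bash
python3 -c "
from h import *
stat()"
```

```text
t 5.2 p [ 566.1 -138.5  120.4] yaw -82.88 tilt [ 0.0006 -0.0018] F [ 1.  -4.4 -1.7] T [-0.743  0.125 -0.105] w 11.7 q [-0.01  0.49  0.26  1.84 -0.16  0.84 -1.12] eff7 -0.494
```

>>> play_rows(
  plan="0 0 0.1 0 0 0 -3;0 0 0.1 0 0 0 -6;0 0 0.1 0 0 0 -9;0 0 0.1 0 0 0 -12;0 0 0.1 0 0 0 -15;0 0 0.1 0 0 0 -18;0 0 0.1 0 0 0 -21;0 0 0.1 0 0 0 -24;0 0 0.1 0 0 0 -26;0 0 0.1 0 0 0 -26",
)

```text
time_s: 6.03
tcp_pos: [0.566, -0.1393, 0.1205]
tcp_rot: [[0.838, 0.546, 0.0], [0.546, -0.838, -0.001], [-0.001, 0.001, -1.0]]
force: [-0.2, -4.8, 0.7]
gripper_width: 0.0112
```

```bash
python3 -c "
from h import *
stat()
p,d=capture('top');cv2.imwrite('pics/t2.png',cv2.resize(p[170:300,340:480],None,fx=5,fy=5))
p,d=capture('scene');cv2.imwrite('pics/s2.png',cv2.resize(p[150:270,220:340],None,fx=5,fy=5))
stat()"
```

```text
t 6.03 p [ 566.  -139.3  120.5] yaw -56.92 tilt [ 0.0003 -0.0013] F [-0.2 -4.8  0.7] T [-0.946  0.165  0.002] w 11.2 q [ 0.08  0.48  0.15  1.83 -0.09  0.83 -0.72] eff7 0.455
t 6.13 p [ 566.  -139.3  120.4] yaw -57.05 tilt [ 0.0002 -0.0014] F [-1.7 -5.2  1.7] T [-0.951  0.22  -0.002] w 11.2 q [ 0.08  0.48  0.15  1.83 -0.09  0.83 -0.72] eff7 0.033
```

View pics/s2.png

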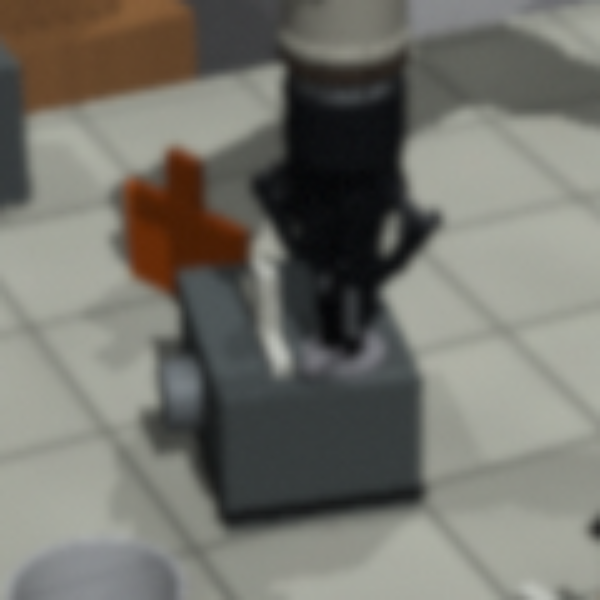

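>>> play_rows(
  plan="0 0 0 0 0 0 -1;0 0 0 0 0 0 -2;0 0 0 0 0 0 -3;0 0 0 0 0 0 -4;0 0 0 0 0 0 -5;0 0 0 0 0 0 -5.5;0 0 0 0 0 0 -5.5;0 0 0 0 0 0 -5.5;0 0 0 0 0 0 -5.5;0 0 0 0 0 0 -5.5",
)

```text
time_s: 6.97
tcp_pos: [0.5661, -0.1395, 0.1205]
tcp_rot: [[0.783, 0.622, 0.0], [0.622, -0.783, -0.002], [-0.001, 0.002, -1.0]]
force: [-0.9, -6.0, 0.7]
gripper_width: 0.0114
```

```bash
python3 -c "
from h import *
stat()"
```

```text
t 6.97 p [ 566.1 -139.5  120.5] yaw -51.56 tilt [ 0.0004 -0.0017] F [-0.9 -6.   0.7] T [-1.01   0.15   0.027] w 11.4 q [ 0.09  0.48  0.13  1.83 -0.08  0.83 -0.64] eff7 -0.019
```

Now at 51.3° (0.895 rad) and still free. I'll go on in 3.5° steps.

>>> play_rows(
  plan="0 0 0 0 0 0 -1;0 0 0 0 0 0 -2;0 0 0 0 0 0 -3;0 0 0 0 0 0 -3.5;0 0 0 0 0 0 -3.5;0 0 0 0 0 0 -3.5;0 0 0 0 0 0 -3.5;0 0 0 0 0 0 -3.5;0 0 0 0 0 0 -3.5;0 0 0 0 0 0 -3.5",
)

```text
time_s: 7.8
tcp_pos: [0.5662, -0.1396, 0.1205]
tcp_rot: [[0.744, 0.668, 0.001], [0.668, -0.744, -0.002], [-0.001, 0.002, -1.0]]
force: [0.9, -6.0, -0.4]
gripper_width: 0.0113
```

```bash
python3 -c "
from h import *
stat()"
```

```text
t 7.8 p [ 566.2 -139.6  120.5] yaw -48.07 tilt [ 0.0006 -0.0019] F [ 0.9 -6.  -0.4] T [-1.048  0.134  0.016] w 11.3 q [ 0.1   0.48  0.12  1.83 -0.07  0.83 -0.58] eff7 -0.019
```

>>> play_rows(
  plan="0 0 0 0 0 0 -1;0 0 0 0 0 0 -2;0 0 0 0 0 0 -3;0 0 0 0 0 0 -3.5;0 0 0 0 0 0 -3.5;0 0 0 0 0 0 -3.5;0 0 0 0 0 0 -3.5;0 0 0 0 0 0 -3.5;0 0 0 0 0 0 -3.5;0 0 0 0 0 0 -3.5",
)

```text
time_s: 8.63
tcp_pos: [0.5662, -0.1396, 0.1205]
tcp_rot: [[0.702, 0.712, 0.001], [0.712, -0.702, -0.002], [-0.001, 0.002, -1.0]]
force: [0.8, -6.2, -0.5]
gripper_width: 0.0111
```

```bash
python3 -c "
from h import *
stat()"
```

```text
t 8.63 p [ 566.2 -139.6  120.5] yaw -44.57 tilt [ 0.0007 -0.0019] F [ 0.8 -6.2 -0.5] T [-1.07   0.086  0.035] w 11.1 q [ 0.11  0.48  0.1   1.83 -0.06  0.83 -0.53] eff7 -0.018
```

>>> play_rows(
  plan="0 0 0 0 0 0 -1;0 0 0 0 0 0 -2;0 0 0 0 0 0 -3;0 0 0 0 0 0 -3.5;0 0 0 0 0 0 -3.5;0 0 0 0 0 0 -3.5;0 0 0 0 0 0 -3.5;0 0 0 0 0 0 -3.5;0 0 0 0 0 0 -3.5;0 0 0 0 0 0 -3.5",
)

```text
time_s: 9.47
tcp_pos: [0.5663, -0.1398, 0.1204]
tcp_rot: [[0.657, 0.754, 0.001], [0.754, -0.657, -0.002], [-0.001, 0.002, -1.0]]
force: [1.7, -6.4, -0.7]
gripper_width: 0.0113
```

```bash
python3 -c "
from h import *
stat()"
```

```text
t 9.47 p [ 566.3 -139.8  120.4] yaw -41.07 tilt [ 0.0008 -0.002 ] F [ 1.7 -6.4 -0.7] T [-1.079  0.045  0.061] w 11.3 q [ 0.13  0.48  0.09  1.83 -0.05  0.83 -0.48] eff7 -0.018
```

>>> play_rows(
  plan="0 0 0 0 0 0 -1;0 0 0 0 0 0 -2;0 0 0 0 0 0 -3;0 0 0 0 0 0 -3.5;0 0 0 0 0 0 -3.5;0 0 0 0 0 0 -3.5;0 0 0 0 0 0 -3.5;0 0 0 0 0 0 -3.5;0 0 0 0 0 0 -3.5;0 0 0 0 0 0 -3.5",
)

```text
time_s: 10.3
tcp_pos: [0.5664, -0.1399, 0.1204]
tcp_rot: [[0.61, 0.793, 0.001], [0.793, -0.61, -0.002], [-0.001, 0.002, -1.0]]
force: [-0.3, -6.9, -1.0]
gripper_width: 0.0114
```

```bash
python3 -c "
from h import *
stat()"
```

```text
t 10.3 p [ 566.4 -139.9  120.4] yaw -37.58 tilt [ 0.001  -0.0022] F [-0.3 -6.9 -1. ] T [-1.191  0.014  0.017] w 11.4 q [ 0.14  0.48  0.07  1.83 -0.04  0.83 -0.42] eff7 -0.018
```

>>> play_rows(
  plan="0 0 0 0 0 0 -1;0 0 0 0 0 0 -2;0 0 0 0 0 0 -3;0 0 0 0 0 0 -3.5;0 0 0 0 0 0 -3.5;0 0 0 0 0 0 -3.5;0 0 0 0 0 0 -3.5;0 0 0 0 0 0 -3.5;0 0 0 0 0 0 -3.5;0 0 0 0 0 0 -3.5",
)

```text
time_s: 11.13
tcp_pos: [0.5665, -0.1399, 0.1204]
tcp_rot: [[0.56, 0.828, 0.001], [0.828, -0.56, -0.002], [-0.001, 0.002, -1.0]]
force: [1.9, -6.7, -0.6]
gripper_width: 0.0114
```

```bash
python3 -c "
from h import *
stat()"
```

```text
t 11.13 p [ 566.5 -139.9  120.4] yaw -34.08 tilt [ 0.0012 -0.0022] F [ 1.9 -6.7 -0.6] T [-1.154 -0.079 -0.034] w 11.4 q [ 0.15  0.48  0.06  1.83 -0.04  0.83 -0.37] eff7 -0.018
```

>>> play_rows(
  plan="0 0 0 0 0 0 -1;0 0 0 0 0 0 -2;0 0 0 0 0 0 -3;0 0 0 0 0 0 -3.5;0 0 0 0 0 0 -3.5;0 0 0 0 0 0 -3.5;0 0 0 0 0 0 -3.5;0 0 0 0 0 0 -3.5;0 0 0 0 0 0 -3.5;0 0 0 0 0 0 -3.5",
)

```text
time_s: 11.97
tcp_pos: [0.5667, -0.14, 0.1205]
tcp_rot: [[0.509, 0.861, 0.002], [0.861, -0.509, -0.002], [-0.001, 0.003, -1.0]]
force: [1.9, -6.4, -1.6]
gripper_width: 0.0108
```

```bash
python3 -c "
from h import *
stat()"
```

```text
t 11.97 p [ 566.7 -140.   120.5] yaw -30.6 tilt [ 0.0016 -0.0023] F [ 1.9 -6.4 -1.6] T [-1.235 -0.17  -0.131] w 10.8 q [ 0.16  0.48  0.05  1.83 -0.03  0.83 -0.32] eff7 0.126
```

Now at 72.3° the torque is up to -0.13 N·m and joint 7's effort has risen too, so this is first contact. I'll take a smaller step.

>>> play_rows(
  plan="0 0 0 0 0 0 -0.5;0 0 0 0 0 0 -1;0 0 0 0 0 0 -1.5;0 0 0 0 0 0 -2;0 0 0 0 0 0 -2;0 0 0 0 0 0 -2;0 0 0 0 0 0 -2;0 0 0 0 0 0 -2;0 0 0 0 0 0 -2;0 0 0 0 0 0 -2",
)

```text
time_s: 12.8
tcp_pos: [0.5668, -0.1401, 0.1205]
tcp_rot: [[0.479, 0.878, 0.002], [0.878, -0.479, -0.002], [-0.001, 0.003, -1.0]]
force: [2.8, -7.1, -2.3]
gripper_width: 0.0117
```

```bash
python3 -c "
from h import *
stat()"
```

```text
t 12.8 p [ 566.8 -140.1  120.5] yaw -28.63 tilt [ 0.0019 -0.0022] F [ 2.8 -7.1 -2.3] T [-1.203 -0.229 -0.27 ] w 11.7 q [ 0.16  0.48  0.04  1.83 -0.02  0.83 -0.29] eff7 0.24
```

>>> play_rows(
  plan="0 0 0 0 0 0 -0.5;0 0 0 0 0 0 -1;0 0 0 0 0 0 -1.5;0 0 0 0 0 0 -1.8;0 0 0 0 0 0 -1.8;0 0 0 0 0 0 -1.8;0 0 0 0 0 0 -1.8;0 0 0 0 0 0 -1.8;0 0 0 0 0 0 -1.8;0 0 0 0 0 0 -1.8",
)

```text
time_s: 13.63
tcp_pos: [0.5669, -0.1401, 0.1205]
tcp_rot: [[0.452, 0.892, 0.002], [0.892, -0.452, -0.002], [-0.001, 0.003, -1.0]]
force: [2.4, -7.0, -3.5]
gripper_width: 0.0111
```

```bash
python3 -c "
from h import *
stat()"
```

```text
t 13.63 p [ 566.9 -140.1  120.5] yaw -26.84 tilt [ 0.0021 -0.0022] F [ 2.4 -7.  -3.5] T [-1.253 -0.3   -0.267] w 11.1 q [ 0.17  0.48  0.03  1.83 -0.02  0.83 -0.26] eff7 0.345
```

```bash
python3 -c "
from h import *
for i in range(5):
    p,d=capture('top');s=get_state();print(s['torque'][2],s['effort'][6])
cv2.imwrite('pics/t3.png',cv2.resize(p[170:300,340:480],None,fx=5,fy=5))"
```

```text
-0.3939300601645919 0.3454229235649109
-0.35078794507797073 0.34553605131804943
-0.3179324175717271 0.34550984390079975
-0.3468892911172192 0.34540210850536823
-0.31847632182078706 0.34547978080809116
```

View pics/t3.png

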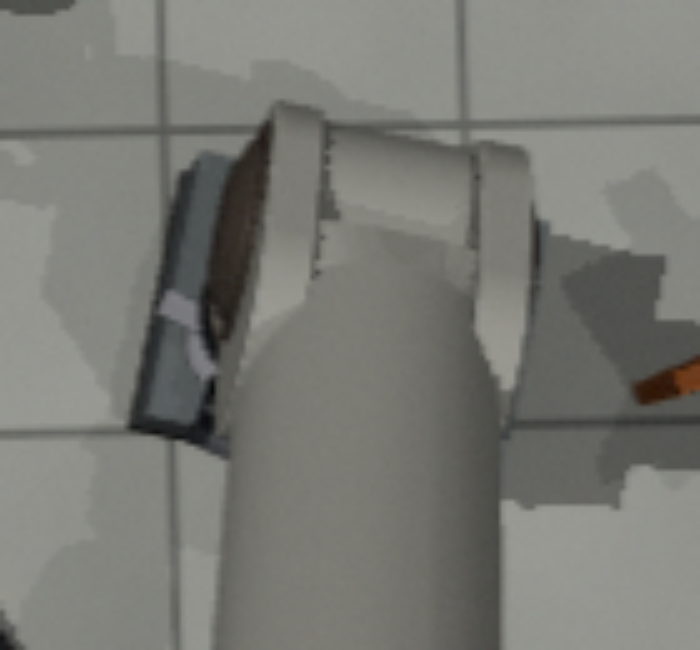

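The average is 0.345 N·m, about 0.055 rad of deflection, which counts as firmly met and is well short of tearing. I'll press slightly more for margin, then ease back before releasing.

>>> play_rows(
  plan="0 0 0 0 0 0 -0.4;0 0 0 0 0 0 -0.8;0 0 0 0 0 0 -0.8;0 0 0 0 0 0 -0.8;0 0 0 0 0 0 -0.8;0 0 0 0 0 0 -0.8;0 0 0 0 0 0 -0.8;0 0 0 0 0 0 -0.8;0 0 0 0 0 0 -0.8;0 0 0 0 0 0 -0.8",
)

```text
time_s: 14.72
tcp_pos: [0.5669, -0.1401, 0.1204]
tcp_rot: [[0.439, 0.898, 0.002], [0.898, -0.439, -0.002], [-0.001, 0.003, -1.0]]
force: [2.5, -6.9, -2.1]
gripper_width: 0.0113
```

```bash
python3 -c "
from h import *
stat()"
```

```text
t 14.72 p [ 566.9 -140.1  120.4] yaw -26.05 tilt [ 0.0021 -0.0022] F [ 2.5 -6.9 -2.1] T [-1.219 -0.252 -0.43 ] w 11.3 q [ 0.17  0.48  0.03  1.83 -0.02  0.83 -0.25] eff7 0.392
```

>>> play_rows(
  plan="0 0 0 0 0 0 1;0 0 0 0 0 0 2;0 0 0 0 0 0 3;0 0 0 0 0 0 4;0 0 0 0 0 0 5;0 0 0 0 0 0 5.5;0 0 0 0 0 0 5.5;0 0 0 0 0 0 5.5;0 0 0 0 0 0 5.5;0 0 0 0 0 0 5.5",
)

```text
time_s: 15.55
tcp_pos: [0.5666, -0.14, 0.1205]
tcp_rot: [[0.523, 0.853, 0.002], [0.853, -0.523, -0.002], [-0.001, 0.002, -1.0]]
force: [2.1, -6.9, -2.1]
gripper_width: 0.0114
```

```bash
python3 -c "
from h import *
stat()"
```

```text
t 15.55 p [ 566.6 -140.   120.5] yaw -31.51 tilt [ 0.0015 -0.0023] F [ 2.1 -6.9 -2.1] T [-1.21  -0.209 -0.184] w 11.4 q [ 0.16  0.48  0.05  1.83 -0.03  0.83 -0.33] eff7 0.134
```

>>> play_rows(
  plan="0 0 0 0 0 0 1;0 0 0 0 0 0 2;0 0 0 0 0 0 2;30 0 0 0 0 0 2;50 0 0 0 0 0 2;60 0 0 0 0 0 2;60 0 0 0 0 0 2;60 0 0 0 0 0 2;60 0 0 0 0 0 2;60 0 0 0 0 0 2",
)

```text
time_s: 16.38
tcp_pos: [0.5661, -0.1374, 0.1202]
tcp_rot: [[0.549, 0.836, -0.0], [0.836, -0.549, 0.0], [0.0, -0.0, -1.0]]
force: [-0.6, 0.2, -0.4]
gripper_width: 0.0512
```

```bash
python3 -c "
from h import *
stat();print(get_state()['tcp_rot'].round(3));delta([.45,-.1,.25],-12.8)"
```

```text
t 16.38 p [ 566.1 -137.4  120.2] yaw -33.3 tilt [-0.0001  0.0002] F [-0.6  0.2 -0.4] T [0.017 0.008 0.02 ] w 51.2 q [ 0.15  0.48  0.06  1.83 -0.04  0.83 -0.36] eff7 -0.001
[[ 0.549  0.836 -0.   ]
 [ 0.836 -0.549  0.   ]
 [ 0.    -0.    -1.   ]]
shift cm [ -3.24 -11.76 -12.97] turn deg [-1.00e-02 -1.00e-02 -2.05e+01]
```

The knob is released with no load left on it. I'll lift and move aside to look.

```bash
python3 -c "
from h import *
delta([.5,.06,.26],-12.8)"
```

```text
shift cm [ 12.88 -16.37 -13.97] turn deg [-1.00e-02 -1.00e-02 -2.05e+01]
```

>>> play_rows(
  plan="60 0 0 -4 0 0 0;60 0 0 -8 0 0 0;60 0 0 -12 0 0 0;60 3 -4 -14 0 0 -5;60 6 -8 -14 0 0 -10;60 9 -12 -14 0 0 -15;60 12.9 -16.4 -14 0 0 -20.5;60 12.9 -16.4 -14 0 0 -20.5;60 12.9 -16.4 -14 0 0 -20.5;60 12.9 -16.4 -14 0 0 -20.5",
)

```text
time_s: 17.22
tcp_pos: [0.499, 0.0638, 0.2607]
tcp_rot: [[0.216, 0.976, 0.0], [0.976, -0.216, 0.001], [0.001, 0.0, -1.0]]
force: [0.9, -0.8, -0.8]
gripper_width: 0.051
```

Run:
```python
from h import *
stat()
p,d=capture('top');np.save('pics/t4.npy',d)
cv2.imwrite('pics/t4.png',cv2.resize(p[185:280,355:460],None,fx=6,fy=6,interpolation=2))
C=cloud("top",d);Z=C[...,2]
m=np.zeros_like(Z,bool);m[185:285,355:460]=1
n,l,st,_=cv2.connectedComponentsWithStats((m&(Z>.135)).astype(np.uint8))
for j in range(1,n):
    if st[j,4]<40: continue
    v,u=np.nonzero(l==j)
    for zn in(.155,.146):
        W=unproj_z("top",np.c_[u,v],zn)[:,:2]*1000;r=cv2.minAreaRect(W.astype(np.float32));ev,e=np.linalg.eigh(np.cov(W.T));a=e[:,1]
        print(st[j,4],np.median(Z[l==j]),W.mean(0).round(1),r,np.degrees(np.arctan2(a[1],a[0])))
```

```text
t 17.22 p [499.   63.8 260.7] yaw -12.45 tilt [0.0005 0.001 ] F [ 0.9 -0.8 -0.8] T [-0.024 -0.035  0.008] w 51.0 q [-0.08  0.18 -0.11  1.89  0.02  1.07 -0.42] eff7 -0.274
80 0.14468829923931126 [ 595.4 -190.9] ((594.7825927734375, -190.51126098632812), (30.8897705078125, 14.512821197509766), 74.72146606445312) 75.37337524978247
80 0.14468829923931126 [ 596.3 -192.3] ((595.7335815429688, -191.98019409179688), (31.098318099975586, 14.610763549804688), 74.7213134765625) 75.37337524978237
121 0.15314152577696794 [ 566.1 -135.7] ((566.0154418945312, -135.68154907226562), (44.05343246459961, 14.570406913757324), 57.6794319152832) 56.465504025949855
121 0.15314152577696794 [ 566.9 -136.8] ((566.7723999023438, -136.78033447265625), (44.350791931152344, 14.668705940246582), 57.67936325073242) 56.46550402594987
```

View pics/t4.png

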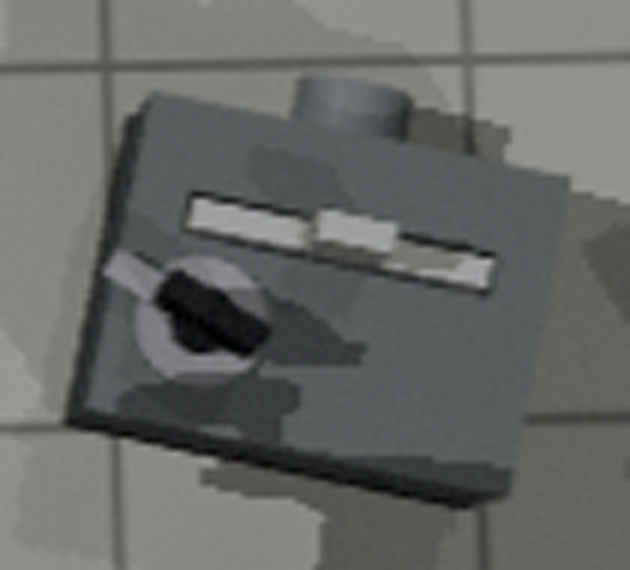

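The knob now sits at about 70° (1.22 rad) and the clamp arm is clear of the pad. The tab is at crop (357,230), (596.4,-192.3) mm. It is the white one, standing in the box slot; the orange one stands outside the box. Next is the approach to the tab.

```bash
python3 -c "
from h import *
delta([.5965,-.1923,.21],-12.8)"
```

```text
shift cm [-22.6   15.     5.06] turn deg [0.03 0.   0.13]
```

>>> play_rows(
  plan="70 -22.6 15 5 0 0 0;70 -22.6 15 5 0 0 0;70 -22.6 15 5 0 0 0;70 -22.6 15 5 0 0 0;70 -22.6 15 5 0 0 0;70 -22.6 15 5 0 0 0;70 -22.6 15 5 0 0 0;70 -22.6 15 5 0 0 0;70 -22.6 15 5 0 0 0;70 -22.6 15 5 0 0 0",
)

```text
time_s: 18.1
tcp_pos: [0.5954, -0.1945, 0.2098]
tcp_rot: [[0.224, 0.975, -0.001], [0.975, -0.224, 0.0], [0.0, -0.001, -1.0]]
force: [0.2, 0.7, 1.0]
gripper_width: 0.0598
```

```bash
python3 -c "
from h import *
capture('top');capture('top');stat();delta([.5965,-.1923,.114],-12.8)"
```

```text
t 18.2 p [ 595.9 -192.5  210.4] yaw -12.76 tilt [-0.      0.0006] F [ 0.1 -1.  -0.3] T [-0.052 -0.039  0.004] w 60.0 q [ 0.25  0.44  0.03  1.65 -0.02  1.05  0.06] eff7 -0.0
shift cm [0.03 0.05 9.64] turn deg [-0.01 -0.03  0.04]
```

>>> play_rows(
  plan="70 0 0 3 0 0 0;70 0 0 6 0 0 0;70 0 0.05 8 0 0 0;70 0 0.05 9 0 0 0;70 0 0.05 9.5 0 0 0;70 0 0.05 9.5 0 0 0;70 0 0.05 9.5 0 0 0;40 0 0.05 9.5 0 0 0;20 0 0.05 9.5 0 0 0;0 0 0.05 9.5 0 0 0",
)

```text
time_s: 19.03
tcp_pos: [0.5973, -0.1938, 0.1165]
tcp_rot: [[0.222, 0.975, 0.002], [0.975, -0.222, -0.001], [-0.0, 0.002, -1.0]]
force: [0.2, -0.1, -0.1]
gripper_width: 0.0241
```

```bash
python3 -c "
from h import *
stat()"
```

```text
t 19.03 p [ 597.3 -193.8  116.5] yaw -12.82 tilt [ 0.002  -0.0005] F [ 0.2 -0.1 -0.1] T [ 0.044 -0.012  0.055] w 24.1 q [ 0.25  0.55  0.03  1.71 -0.02  0.87  0.06] eff7 -0.0
```

>>> play_rows(
  plan="0 0 0 0 0 0 0;0 0 0 0 0 0 0;0 0 0 0 0 0 0;0 0 0 0 0 0 0;0 0 0 0 0 0 0;0 0 0 0 0 0 0;0 0 0 0 0 0 0;0 0 0 0 0 0 0;0 0 0 0 0 0 0;0 0 0 0 0 0 0",
)

```text
time_s: 19.87
tcp_pos: [0.5974, -0.1938, 0.1162]
tcp_rot: [[0.222, 0.975, 0.002], [0.975, -0.222, -0.0], [-0.0, 0.002, -1.0]]
force: [-0.5, -0.2, 5.6]
gripper_width: 0.0111
```

```bash
python3 -c "
from h import *
stat()"
```

```text
t 19.87 p [ 597.4 -193.8  116.2] yaw -12.82 tilt [ 0.0018 -0.0005] F [-0.5 -0.2  5.6] T [-0.033 -0.062  0.014] w 11.1 q [ 0.25  0.55  0.03  1.71 -0.02  0.87  0.06] eff7 0.005
```

The tab is gripped: width 11 mm, no side load. Lifting.

>>> play_rows(
  plan="0 0 0 -0.5 0 0 0;0 0 0 -1 0 0 0;0 0 0 -2.5 0 0 0;0 0 0 -4 0 0 0;0 0 0 -5.5 0 0 0;0 0 0 -7 0 0 0;0 0 0 -8.5 0 0 0;0 0 0 -10 0 0 0;0 0 0 -11 0 0 0;0 0 0 -11 0 0 0",
)

```text
time_s: 20.7
tcp_pos: [0.5976, -0.1939, 0.2277]
tcp_rot: [[0.222, 0.975, 0.003], [0.975, -0.222, -0.001], [-0.0, 0.004, -1.0]]
force: [0.4, 0.9, -0.4]
gripper_width: 0.0112
```

Run:
```python
from h import *
stat()
p,d=capture('scene');cv2.imwrite('pics/s5.png',cv2.resize(p[100:300,180:400],None,fx=3,fy=3))
# slot target with rack y -, tcp offset relative to tab about -1.3mm along pad y
a=np.radians(14.1);y=np.array([-np.sin(a),np.cos(a)])
t=np.array([.5259,.1664])-0.0013*y
print(t);delta([*t,.235],14.1)
```

```text
t 20.7 p [ 597.6 -193.9  227.7] yaw -12.82 tilt [ 0.0035 -0.001 ] F [ 0.4  0.9 -0.4] T [-0.086 -0.034  0.021] w 11.2 q [ 0.24  0.43  0.03  1.63 -0.02  1.08  0.06] eff7 -0.004
[0.5262167  0.16513917]
shift cm [ 33.42 -14.86  -0.91] turn deg [  0.1    0.03 -26.92]
```

View pics/s5.png

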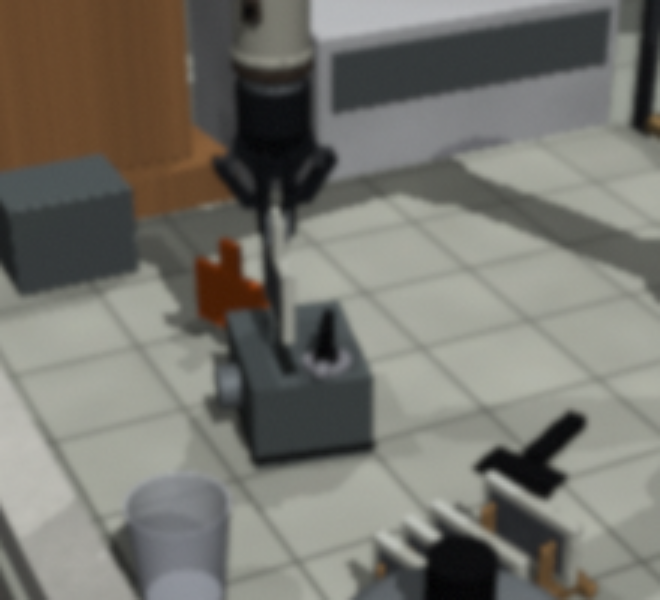

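The pad is hanging straight and clear of the box. Carrying it to the rack.

>>> play_rows(
  plan="0 2.4 -1 -1 0 0 -2;0 5 -2.2 -1 0 0 -4;0 8.5 -3.8 -1 0 0 -7;0 12.5 -5.6 -1 0 0 -10;0 16.5 -7.4 -1 0 0 -13.5;0 20.5 -9.2 -1 0 0 -17;0 24.5 -11 -1 0 0 -20;0 28 -12.6 -1 0 0 -23;0 31 -13.8 -1 0 0 -25.5;0 33.4 -14.9 -1 0 0 -26.9",
)

```text
time_s: 21.58
tcp_pos: [0.523, 0.1696, 0.2341]
tcp_rot: [[-0.25, 0.968, -0.002], [0.968, 0.25, 0.001], [0.002, -0.002, -1.0]]
force: [0.8, 0.5, 0.0]
gripper_width: 0.011
```

>>> play_rows(
  plan="0 0 0 0 0 0 0;0 0 0 0 0 0 0;0 0 0 0 0 0 0;0 0 0 0 0 0 0;0 0 0 0 0 0 0;0 0 0 0 0 0 0;0 0 0 0 0 0 0;0 0 0 0 0 0 0;0 0 0 0 0 0 0;0 0 0 0 0 0 0",
)

```text
time_s: 22.42
tcp_pos: [0.5254, 0.165, 0.2353]
tcp_rot: [[-0.243, 0.97, 0.0], [0.97, 0.243, 0.0], [0.0, 0.0, -1.0]]
force: [0.0, 0.0, -2.1]
gripper_width: 0.011
```

Run:
```python
from h import *
stat();delta([.5262,.1651,.235],14.1)
p,d=capture('top');cv2.imwrite('pics/t6.png',cv2.resize(p[180:300,200:320],None,fx=5,fy=5))
p,d=capture('scene');cv2.imwrite('pics/s6.png',cv2.resize(p[150:330,270:420],None,fx=4,fy=4))
```

```text
t 22.42 p [525.4 165.  235.3] yaw 14.07 tilt [0.0001 0.0001] F [ 0.   0.  -2.1] T [0.012 0.024 0.05 ] w 11.0 q [-0.18  0.3  -0.21  1.81  0.07  1.05 -0.17] eff7 0.0
shift cm [-0.01  0.08  0.03] turn deg [ 0.   -0.   -0.03]
```

View pics/s6.png

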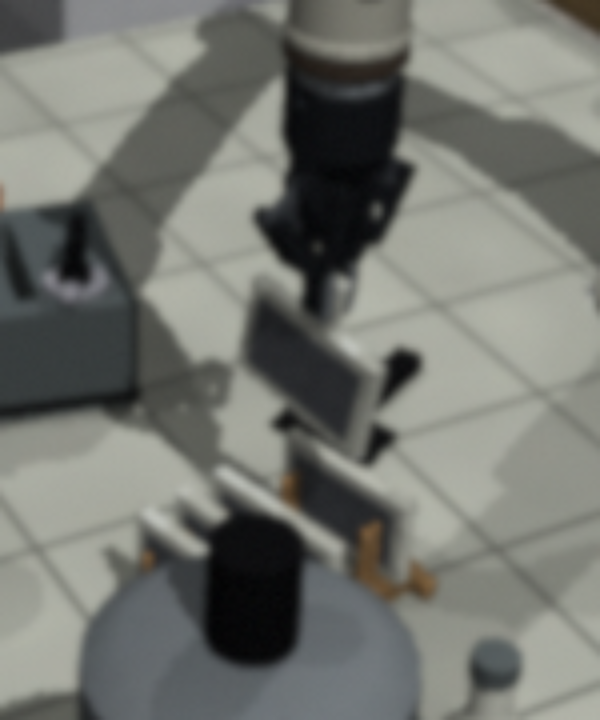

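View pics/t6.png

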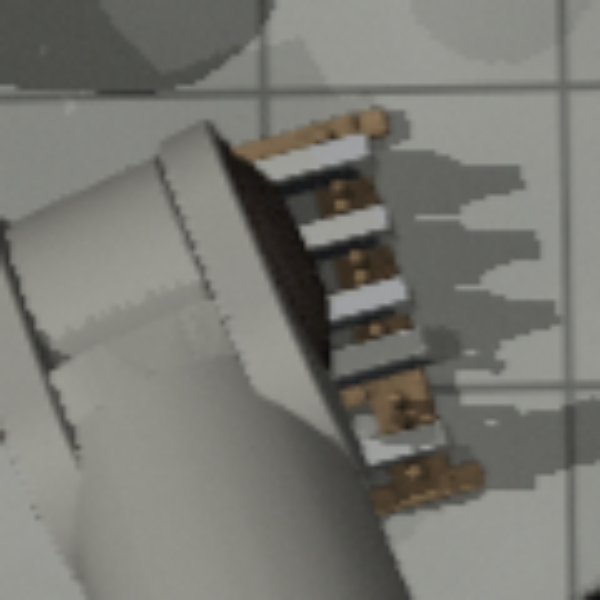

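Both views show the pad hanging level above the gap. I'll check its visible end against the slot in camera coordinates.

Run:
```python
from h import *
a=np.radians(14.1);X=np.array([np.cos(a),np.sin(a)]);Y=np.array([-X[1],X[0]]);c=np.array([.5259,.1664])
p,d=capture('top');Z=cloud('top',d)[...,2]
m=np.zeros_like(Z,bool);m[235:262,262:290]=1
k=m&(Z>.17)&(Z<.25)
n,l,st,_=cv2.connectedComponentsWithStats(k.astype(np.uint8))
for j in range(1,n):
    if st[j,4]<15: continue
    print(st[j],np.median(Z[l==j]))
    v,u=np.nonzero(l==j);W=(unproj_z('top',np.c_[u,v],.224)[:,:2]-c)*1000
    xx,yy=W@X,W@Y
    print('across',xx.min(),xx.max(),'y end',yy.min(),yy.max())
    for b in range(-60,-10,5):
        s=(yy>=b)&(yy<b+5)
        if s.sum()>3: print(b,xx[s].mean().round(1),s.sum())
stat()
```

```text
[266 245  24  13 180] 0.22742334608559056
across -11.781350210297484 5.380091699780705 y end -77.11880312134925 -24.59203347868286
-60 -2.9 19
-55 -4.0 18
-50 -3.2 19
-45 -2.8 17
-40 -3.2 18
-35 -3.3 18
-30 -4.1 17
t 22.57 p [525.3 165.2 235.3] yaw 14.09 tilt [0.     0.0001] F [-0.5  0.4 -1.1] T [-0.009 -0.014 -0.016] w 10.9 q [-0.18  0.3  -0.21  1.81  0.07  1.05 -0.17] eff7 0.0
```

>>> play_rows(
  plan="0 0 0.05 1 0 0 0;0 0 0.1 2 0 0 0;0 0 0.1 3 0 0 0;0 0 0.1 4 0 0 0;0 0 0.1 4.7 0 0 0;0 0 0.1 4.7 0 0 0;0 0 0.1 4.7 0 0 0;0 0 0.1 4.7 0 0 0;0 0 0.1 4.7 0 0 0;0 0 0.1 4.7 0 0 0",
)

```text
time_s: 23.4
tcp_pos: [0.5267, 0.1656, 0.1889]
tcp_rot: [[-0.243, 0.97, 0.001], [0.97, 0.243, 0.0], [0.0, 0.001, -1.0]]
force: [-0.8, 0.4, -1.5]
gripper_width: 0.0108
```

```bash
cat > m.py <<'E'
from h import *
a=np.radians(14.1);X=np.array([np.cos(a),np.sin(a)]);Y=np.array([-X[1],X[0]]);c=np.array([.5259,.1664])
p,d=capture('top');Z=cloud('top',d)[...,2]
stat();tz=get_state()['tcp_pos'][2]-.0112
m=np.zeros_like(Z,bool);m[235:275,262:290]=1
k=m&(abs(Z-tz)<.015)
n,l,st,_=cv2.connectedComponentsWithStats(k.astype(np.uint8))
j=1+np.argmax(st[1:,4])
print(st[j],np.median(Z[l==j]),tz)
v,u=np.nonzero(l==j);W=(unproj_z('top',np.c_[u,v],tz)[:,:2]-c)*1000
xx,yy=W@X,W@Y
for b in range(-72,-24,4):
    s=(yy>=b)&(yy<b+4)
    print(b,s.sum(),xx[s].mean().round(1) if s.sum() else '')
# the neighbours seen same way
for nm,r in(('far',(195,252)),('near',(252,292))):
    m[:]=0;m[r[0]:r[1],262:305]=1
    k=m&(Z>.08)&(Z<.1)
    n,l,st,_=cv2.connectedComponentsWithStats(k.astype(np.uint8))
    for j in range(1,n):
        if st[j,4]<20: continue
        v,u=np.nonzero(l==j);W=(unproj_z('top',np.c_[u,v],.09)[:,:2]-c)*1000
        print(nm,st[j,4],'across',(W@X).mean().round(1),'yend',np.percentile(W@Y,3).round(1))
tp=(get_state()['tcp_pos'][:2]-c)*1000;print('tcp across',tp@X,'along',tp@Y)
E
python3 m.py
```

```text
t 23.45 p [526.6 165.5 188.9] yaw 14.08 tilt [0.001  0.0003] F [-0.5 -0.1 -1.1] T [ 0.005  0.087 -0.013] w 11.0 q [-0.19  0.35 -0.21  1.85  0.09  0.95 -0.18] eff7 0.0
[268 246  20  11 123] 0.1837514400470388 0.17766168518658393
-72 7 -0.5
-68 12 -0.1
-64 9 0.6
-60 11 -0.2
-56 12 -0.4
-52 10 -0.2
-48 11 -0.4
-44 12 -0.6
-40 10 -0.2
-36 12 -0.7
-32 10 0.1
-28 7 -1.3
far 65 across 107.5 yend -57.7
far 85 across 72.0 yend -57.8
far 73 across 36.1 yend -57.5
near 75 across -35.4 yend -57.4
tcp across 0.5136930061110322 along -1.0250918076410171
```

The pad's visible end lies about 10 mm further along -y than I expected and about 6 mm higher, so it may be off-centre or tilted in the grip. I'll overlay the model to check.

```bash
cat > ov.py <<'E'
from h import *
import sys
out=sys.argv[1];dy=float(sys.argv[2]);phi=np.radians(float(sys.argv[3]));dz=float(sys.argv[4])
def model(s):
    R=s['tcp_rot'];t=s['tcp_pos'];yaw=R[:,1]
    x=np.array([yaw[0],yaw[1],0]);x/=np.linalg.norm(x);y=np.array([-x[1],x[0],0]);z=np.array([0,0,1.])
    P=[]
    for sx in(-.006,.006):
        P.append([(sx,-.06,0),(sx,.06,0),(sx,.06,.08),(sx,.015,.08),(sx,.015,.121),(sx,-.015,.121),(sx,-.015,.08),(sx,-.06,.08)])
    g=t+z*.019;res=[]
    for poly in P:
        w=[]
        for (a,b,c) in poly:
            b2=b+dy;c2=c-.110+dz
            b3=b2*np.cos(phi)-c2*np.sin(phi);c3=b2*np.sin(phi)+c2*np.cos(phi)
            w.append(g+x*a+y*b3+z*c3)
        res.append(np.array(w))
    return res
s=get_state()
p,d=capture('scene');u0,v0,S=290,170,6
im=cv2.resize(p[v0:v0+100,u0:u0+120],None,fx=S,fy=S,interpolation=2)
for w,col in zip(model(s),((0,0,255),(0,255,0))):
    q=((proj('scene',w)-[u0,v0]+.5)*S).astype(np.int32);cv2.polylines(im,[q],True,col,1)
cv2.imwrite(out,im)
E
python3 ov.py pics/ov1.png 0 0 0
```

```text
(no output)
```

View pics/ov1.png

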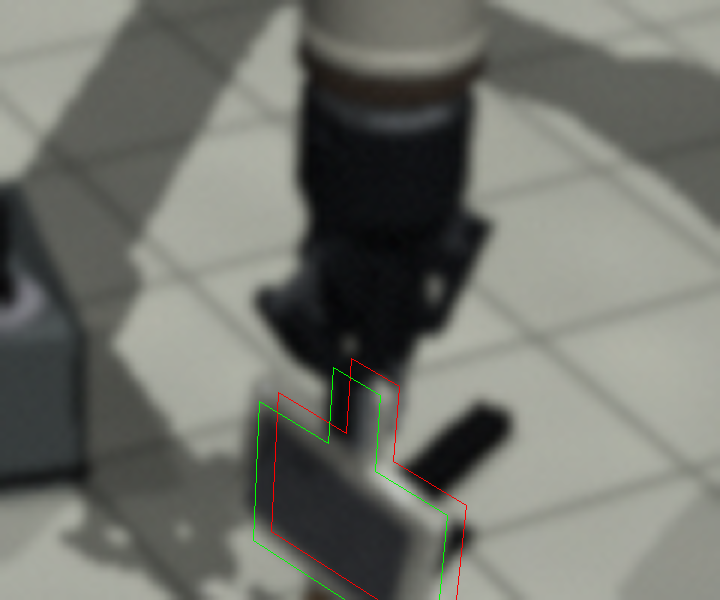

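```bash
sed -i 's/u0,v0,S=290,170,6/u0,v0,S=320,215,9/; s/v0+100,u0:u0+120/v0+66,u0:u0+66/' ov.py; python3 ov.py pics/ov2.png -0.003 -6 0.002
```

```text
(no output)
```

View pics/ov2.png

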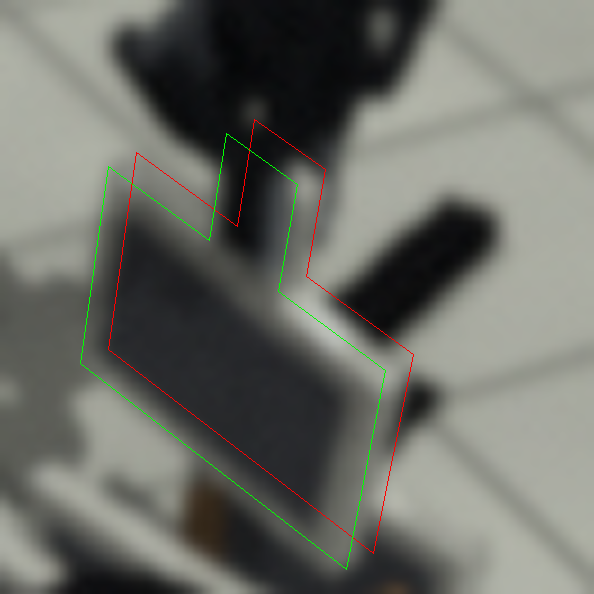

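The overlay fits a pad tilted about 6° in its own plane and roughly 3 mm off-centre in the grip. I'll tilt the tool +6° about the jaw axis and shift +6 mm along the slot, then check again.

>>> play_rows(
  plan="0 0.2 0 0 0 2 0;0 0.4 0 0 0 4 0;0 0.6 0 0 0 6 0;0 0.6 0 0 0 6 0;0 0.6 0 0 0 6 0;0 0.6 0 0 0 6 0;0 0.6 0 0 0 6 0;0 0.6 0 0 0 6 0;0 0.6 0 0 0 6 0;0 0.6 0 0 0 6 0",
)

```text
time_s: 24.38
tcp_pos: [0.5247, 0.1715, 0.1883]
tcp_rot: [[-0.243, 0.97, -0.025], [0.964, 0.244, 0.101], [0.104, -0.0, -0.995]]
force: [0.6, 0.1, -1.6]
gripper_width: 0.0107
```

```bash
sed -i "s/g=t+z\*.019/g=t-R[:,2]*.019/" ov.py; python3 ov.py pics/ov3.png -0.003 0 0.002; python3 m.py
```

```text
t 24.48 p [524.8 171.4 188.3] yaw 14.11 tilt [-0.0254  0.1013] F [-0.3 -0.5 -2.2] T [-0.179  0.     0.042] w 11.3 q [-0.1   0.35 -0.23  1.85 -0.03  0.94 -0.06] eff7 -0.002Traceback (most recent call last):
  File "m.py", line 8, in <module>
    j=1+np.argmax(st[1:,4])
        ~~~~~~~~~^^^^^^^^^^
    return _wrapfunc(a, 'argmax', axis=axis, out=out, **kwds)
    return bound(*args, **kwds)
ValueError: attempt to get argmax of an empty sequence
```

View pics/ov3.png

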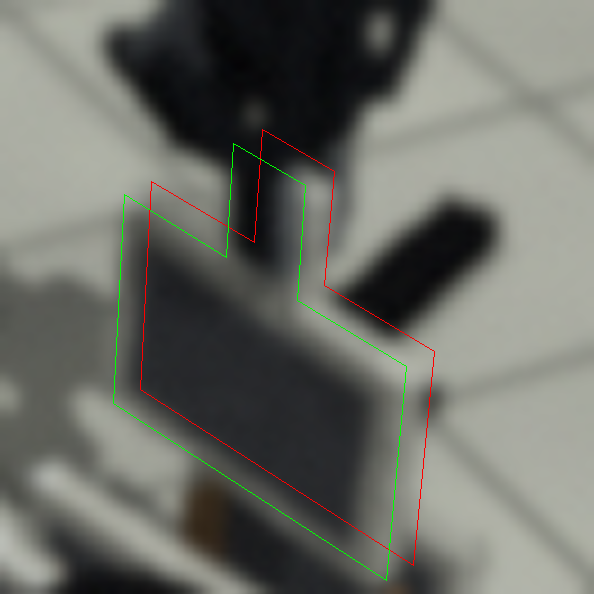

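```bash
cat > fit.py <<'E'
from h import *
a=np.radians(14.1);X=np.array([np.cos(a),np.sin(a)]);Y=np.array([-X[1],X[0]]);c=np.array([.5259,.1664])
p,d=capture('scene');C=cloud('scene',d)
m=np.zeros(d.shape,bool);m[200:300,300:400]=1
W=(C[...,:2]-c)*1000;xx=W@X;yy=W@Y;zz=C[...,2]*1000
s=get_state();tz=s['tcp_pos'][2]*1000
k=m&(abs(xx-3)<9)&(abs(yy)<90)&(zz>tz-100)&(zz<tz+5)
n,l,st,_=cv2.connectedComponentsWithStats(k.astype(np.uint8));j=1+np.argmax(st[1:,4]);k=l==j
print('n',k.sum(),'face across median',np.median(xx[k]))
y_,z_=yy[k],zz[k]
H=np.zeros((150,200),np.uint8)
print('y',np.percentile(y_,[1,50,99]).round(1),'z',np.percentile(z_,[1,50,99]).round(1))
# bottom & top edge lines per column of y
for lo,hi,nm in((-50,50,'bottom'),(-50,-20,'topL'),(20,50,'topR')):
    B=[];
    for b in np.arange(lo,hi,3):
        q=(y_>=b)&(y_<b+3)
        if q.sum()>4: B.append((b+1.5,z_[q].min() if nm=='bottom' else z_[q].max()))
    B=np.array(B)
    if len(B)>3:
        f=np.polyfit(B[:,0],B[:,1],1);print(nm,'tilt deg',np.degrees(np.arctan(f[0])).round(2),'z at y=0',f[1].round(1), 'tcp z',tz.round(1))
for lo in np.arange(tz-80,tz-15,8):
    q=(z_>=lo)&(z_<lo+8)
    if q.sum()>4: print('z',lo.round(),'y range',np.sort(y_[q])[[1,-2]].round(1))
tp=(s['tcp_pos'][:2]-c)*1000;print('tcp across',tp@X,'along',tp@Y)
E
python3 fit.py
```

```text
n 900 face across median 4.914966945393584
y [-62.2   6.3  59.2] z [ 96.2 142.4 186.8]
bottom tilt deg -4.77 z at y=0 99.6 tcp z 188.3
topL tilt deg -7.18 z at y=0 175.1 tcp z 188.3
topR tilt deg -0.82 z at y=0 176.2 tcp z 188.3
z 108.0 y range [-61.   56.8]
z 116.0 y range [-63.1  58. ]
z 124.0 y range [-58.4  58.7]
z 132.0 y range [-59.7  58.8]
z 140.0 y range [-59.2  57.2]
z 148.0 y range [-63.4  59.2]
z 156.0 y range [-57.5  59.8]
z 164.0 y range [-55.9  61.4]
z 172.0 y range [-56.8  59. ]
tcp across 0.10717357872420451 along 5.0446597407047555
```

The depth fit still shows a tilt of about -3.8°. One more correction.

>>> play_rows(
  plan="0 -0.1 0 0 0 1 0;0 -0.2 0 0 0 2 0;0 -0.3 0 0 0 3 0;0 -0.3 0 0 0 3.8 0;0 -0.3 0 0 0 3.8 0;0 -0.3 0 0 0 3.8 0;0 -0.3 0 0 0 3.8 0;0 -0.3 0 0 0 3.8 0;0 -0.3 0 0 0 3.8 0;0 -0.3 0 0 0 3.8 0",
)

```text
time_s: 25.37
tcp_pos: [0.5255, 0.1686, 0.188]
tcp_rot: [[-0.24, 0.97, -0.041], [0.956, 0.244, 0.165], [0.17, 0.0, -0.985]]
force: [-0.6, 0.8, -1.3]
gripper_width: 0.0109
```

```bash
python3 fit.py; python3 fit.py; python3 -c "
from h import *
stat()
p,d=capture('scene');cv2.imwrite('pics/s7.png',cv2.resize(p[205:305,310:410],None,fx=6,fy=6,interpolation=2))"
```

```text
n 896 face across median 4.850898209882018
y [-60.7   6.3  59.3] z [ 96.4 141.9 185.8]
bottom tilt deg -1.17 z at y=0 99.4 tcp z 188.0
topL tilt deg 1.69 z at y=0 176.8 tcp z 188.0
topR tilt deg -4.7 z at y=0 178.2 tcp z 188.0
z 108.0 y range [-58.4  58.8]
z 116.0 y range [-60.4  59.3]
z 124.0 y range [-61.   58.9]
z 132.0 y range [-61.1  58.1]
z 140.0 y range [-59.1  59. ]
z 148.0 y range [-60.7  58.6]
z 156.0 y range [-58.7  60.3]
z 164.0 y range [-60.1  58. ]
z 172.0 y range [-60.6  58.4]
tcp across 0.1230986960599569 along 2.253384685333216
n 894 face across median 4.805238983016436
y [-60.5   5.9  59. ] z [ 96.6 142.2 187.4]
bottom tilt deg -0.96 z at y=0 99.0 tcp z 188.0
topL tilt deg -0.57 z at y=0 175.4 tcp z 188.0
topR tilt deg 2.24 z at y=0 174.8 tcp z 188.0
z 108.0 y range [-57.8  58.3]
z 116.0 y range [-58.8  59.4]
z 124.0 y range [-62.   58.8]
z 132.0 y range [-56.4  57.6]
z 140.0 y range [-61.1  58.4]
z 148.0 y range [-55.2  59.2]
z 156.0 y range [-61.9  59.5]
z 164.0 y range [-59.9  57.7]
z 172.0 y range [-59.2  58.4]
tcp across 0.08655189383891546 along 2.2024946346138186
t 25.47 p [525.4 168.6 188. ] yaw 14.11 tilt [-0.0415  0.1651] F [ 0.6 -0.3 -0.9] T [-0.226 -0.005 -0.001] w 11.3 q [-0.04  0.36 -0.25  1.85 -0.1   0.94  0.03] eff7 -0.001
```

View pics/s7.png

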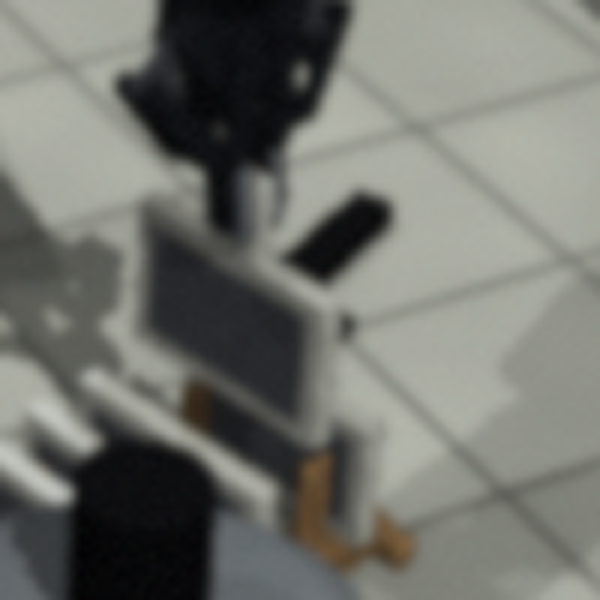

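Run:
```python
from h import *
a=np.radians(14.1);X=np.array([np.cos(a),np.sin(a)]);Y=np.array([-X[1],X[0]]);c=np.array([.5259,.1664])
p,d=capture('scene');C=cloud('scene',d);W=(C[...,:2]-c)*1000;xx=W@X;yy=W@Y;zz=C[...,2]*1000
for ex in(-36,36,72,108):
    k=(abs(xx-ex-3)<10)&(abs(yy)<60)&(zz>75)&(zz<95)
    h,_=np.histogram(xx[k]-ex,np.arange(-8,13,1));print(ex,k.sum(),'hist',h,'face p90',np.percentile(xx[k]-ex,[50,90]).round(1))
```

```text
-36 54 hist [0 0 1 3 6 0 2 2 3 4 2 3 5 7 6 7 1 1 1 0] face p90 [4.2 7.8]
36 191 hist [ 0  2  9  6  8 15  6  5 12 12 13 17 17 22 16 16 12  1  2  0] face p90 [3.6 7.7]
72 77 hist [ 0  1  1  1  6  5  2  4  1  2  6  5  9 11 12  6  4  1  0  0] face p90 [4.8 7.5]
108 112 hist [ 0  0  3  5  6  1  8  4  8  3  7  8  9 16 16  9  6  1  2  0] face p90 [4.2 7.7]
```

Relative to its neighbours the pad sits about 1 mm toward -x. I'll shift +1 mm across and lower it vertically.

>>> play_rows(
  plan="0 0 0.1 0 0 0 0;0 -0.17 0.1 0.98 0 0 0;0 -0.34 0.1 1.97 0 0 0;0 -0.42 0.1 2.46 0 0 0;0 -0.51 0.1 2.95 0 0 0;0 -0.6 0.1 3.45 0 0 0;0 -0.68 0.1 3.94 0 0 0;0 -0.77 0.1 4.43 0 0 0;0 -0.85 0.1 4.92 0 0 0;0 -0.85 0.1 4.92 0 0 0",
)

```text
time_s: 26.4
tcp_pos: [0.5258, 0.1684, 0.1369]
tcp_rot: [[-0.24, 0.97, -0.043], [0.956, 0.243, 0.165], [0.17, -0.002, -0.985]]
force: [-0.2, -1.3, -1.2]
gripper_width: 0.0109
```

```bash
python3 fit.py;python3 -c "
from h import *
stat()
p,d=capture('scene');cv2.imwrite('pics/s8.png',cv2.resize(p[205:305,310:410],None,fx=6,fy=6,interpolation=2))"
```

```text
n 733 face across median 5.040373715029079
y [-61.   10.1  58.9] z [ 49.2  97.8 137.3]
bottom tilt deg -9.09 z at y=0 63.5 tcp z 137.4
topL tilt deg -11.45 z at y=0 116.4 tcp z 137.4
topR tilt deg -3.17 z at y=0 127.0 tcp z 137.4
z 57.0 y range [-43.8  59.2]
z 65.0 y range [-59.4  57.2]
z 73.0 y range [-56.   57.2]
z 81.0 y range [-59.3  61.4]
z 89.0 y range [-59.3  59.3]
z 97.0 y range [-62.9  57.7]
z 105.0 y range [-61.2  57. ]
z 113.0 y range [-58.7  58.7]
z 121.0 y range [-57.5  57.5]
tcp across 0.6835752335951546 along 1.947475050658555
t 26.45 p [526.1 168.5 137.4] yaw 14.08 tilt [-0.0425  0.1649] F [-0.3  0.5 -1.7] T [-0.239 -0.001 -0.017] w 11.4 q [-0.05  0.43 -0.25  1.89 -0.09  0.83  0.03] eff7 0.004
```

View pics/s8.png

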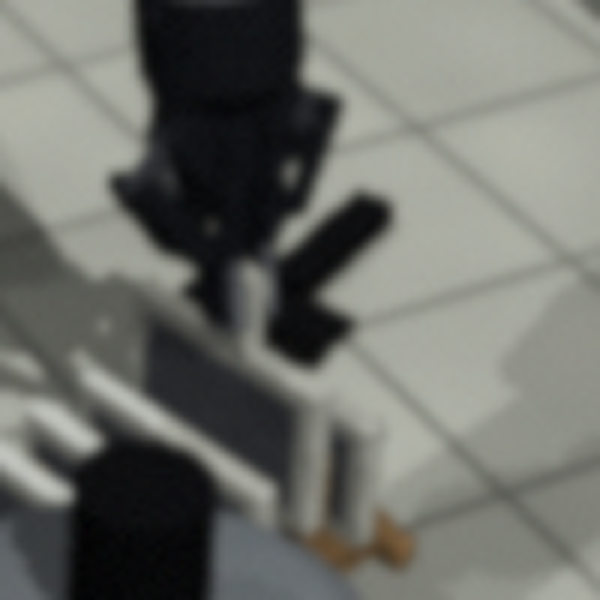

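The pad is between the dowels with no side force. Next I lower it to the floor, watching the vertical force.

>>> play_rows(
  plan="0 -0.08 0 0.5 0 0 0;0 -0.17 0 0.98 0 0 0;0 -0.25 0 1.5 0 0 0;0 -0.34 0 1.97 0 0 0;0 -0.4 0 2.3 0 0 0;0 -0.44 0 2.5 0 0 0;0 -0.46 0 2.65 0 0 0;0 -0.46 0 2.65 0 0 0;0 -0.46 0 2.65 0 0 0;0 -0.46 0 2.65 0 0 0",
)

```text
time_s: 27.33
tcp_pos: [0.5265, 0.1688, 0.112]
tcp_rot: [[-0.24, 0.97, -0.042], [0.956, 0.244, 0.165], [0.17, -0.0, -0.985]]
force: [-2.8, -0.5, 6.1]
gripper_width: 0.0115
```

```bash
python3 -c "
from h import *
stat()"
```

```text
t 27.33 p [526.5 168.8 112. ] yaw 14.09 tilt [-0.0415  0.1653] F [-2.8 -0.5  6.1] T [-0.402  0.688 -0.102] w 11.5 q [-0.05  0.47 -0.24  1.9  -0.09  0.78  0.04] eff7 0.15
```

>>> play_rows(
  plan="0 -0.02 0 0.1 0 0 0;0 -0.03 0 0.2 0 0 0;0 -0.05 0 0.3 0 0 0;0 -0.05 0 0.3 0 0 0;0 -0.05 0 0.3 0 0 0;0 -0.05 0 0.3 0 0 0;0 -0.05 0 0.3 0 0 0;0 -0.05 0 0.3 0 0 0;0 -0.05 0 0.3 0 0 0;0 -0.05 0 0.3 0 0 0",
)

```text
time_s: 28.17
tcp_pos: [0.5271, 0.1692, 0.1119]
tcp_rot: [[-0.241, 0.97, -0.04], [0.956, 0.244, 0.166], [0.17, 0.001, -0.985]]
force: [-7.0, -3.2, 27.7]
gripper_width: 0.0109
```

```bash
python3 fit.py;python3 -c "
from h import *
stat()
p,d=capture('scene');cv2.imwrite('pics/s9.png',cv2.resize(p[205:305,310:410],None,fx=6,fy=6,interpolation=2))"
```

```text
n 490 face across median 5.743662092151385
y [-59.5  13.4  59.5] z [ 40.9  84.2 113.2]
bottom tilt deg -11.08 z at y=0 64.9 tcp z 111.9
topL tilt deg -5.88 z at y=0 96.5 tcp z 111.9
topR tilt deg 0.94 z at y=0 100.1 tcp z 111.9
z 40.0 y range [40.7 59.4]
z 48.0 y range [42.1 59.3]
z 56.0 y range [-47.3  58.6]
z 64.0 y range [-59.   57.4]
z 72.0 y range [-57.   58.8]
z 80.0 y range [-58.7  58.5]
z 88.0 y range [-61.5  59.5]
z 96.0 y range [-58.5  57.6]
tcp across 1.8432770917039585 along 2.3596721403719827
t 28.22 p [527.1 169.1 111.9] yaw 14.12 tilt [-0.0401  0.1657] F [-8.5 -3.7 28.1] T [-0.711  2.584  0.265] w 11.4 q [-0.05  0.47 -0.25  1.9  -0.09  0.78  0.04] eff7 0.179
```

View pics/s9.png

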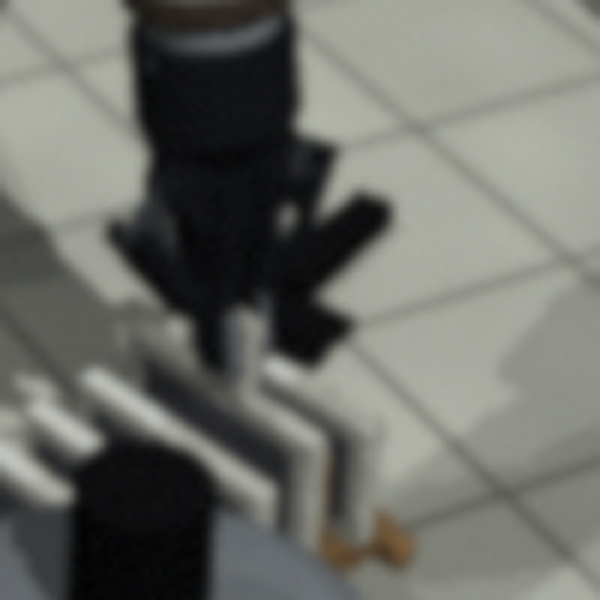

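It stops hard at TCP z = 111.9 mm and the plate's top edge is at about 100 mm, which is 20 + 80: fully down. Now unload, open and retreat.

>>> play_rows(
  plan="0 0.02 0 -0.1 0 0 0;0 0.03 0 -0.25 0 0 0;0 0.06 -0.05 -0.4 0 0 0;0 0.06 -0.05 -0.4 0 0 0;20 0.06 -0.05 -0.4 0 0 0;30 0.06 -0.05 -0.4 0 0 0;40 0.06 -0.05 -0.4 0 0 0;50 0.06 -0.05 -0.4 0 0 0;50 0.06 -0.05 -0.4 0 0 0;50 0.06 -0.05 -0.4 0 0 0",
)

```text
time_s: 29.1
tcp_pos: [0.526, 0.1684, 0.1121]
tcp_rot: [[-0.24, 0.97, -0.042], [0.956, 0.243, 0.165], [0.17, -0.0, -0.985]]
force: [0.7, -0.2, -0.2]
gripper_width: 0.0426
```

```bash
python3 -c "
from h import *
stat()"
```

```text
t 29.1 p [526.  168.4 112.1] yaw 14.09 tilt [-0.0415  0.1651] F [ 0.7 -0.2 -0.2] T [-0.174 -0.091  0.017] w 42.6 q [-0.05  0.46 -0.24  1.9  -0.09  0.78  0.04] eff7 0.0
```

>>> play_rows(
  plan="50 0 0 -2 0 0 0;50 0 0 -4 0 0 0;50 0 0 -7 0 0 0;50 0 0 -10 0 0 0;50 0 0 -13 0 0 0;50 0 0 -15 0 0 0;50 4 -1 -15 0 0 0;50 8 -3 -15 0 0 0;50 12 -5 -15 0 0 0;50 16 -7 -15 0 0 0",
)

```text
time_s: 29.93
tcp_pos: [0.4307, 0.2737, 0.2862]
tcp_rot: [[-0.239, 0.97, -0.041], [0.956, 0.243, 0.165], [0.17, 0.0, -0.985]]
force: [0.6, 1.4, 0.3]
gripper_width: 0.0424
```

>>> play_rows(
  plan="50 4 -3 0 0 0 0;50 8 -6 0 0 0 0;50 8 -6 0 0 0 0;50 8 -6 0 0 0 0;50 8 -6 0 0 0 0;50 8 -6 0 0 0 0;50 8 -6 0 0 0 0;50 8 -6 0 0 0 0;50 8 -6 0 0 0 0;50 8 -6 0 0 0 0",
)

```text
time_s: 30.77
tcp_pos: [0.3551, 0.3339, 0.2992]
tcp_rot: [[-0.238, 0.97, -0.042], [0.956, 0.242, 0.165], [0.17, -0.001, -0.985]]
force: [-0.6, 0.3, 0.4]
gripper_width: 0.0427
```

Run:
```python
from h import *
stat()
a=np.radians(14.1);X=np.array([np.cos(a),np.sin(a)]);Y=np.array([-X[1],X[0]]);c=np.array([.5259,.1664])
p,d=capture('top');Z=cloud('top',d)[...,2];cv2.imwrite('pics/t9.png',p)
cv2.imwrite('pics/t9c.png',cv2.resize(p[190:300,210:310],None,fx=5.4,fy=5.4,interpolation=2))
for lo,hi,zn in((.078,.096,.09),(.096,.115,.1),(.125,.16,.141)):
    m=np.zeros_like(Z,bool);m[195:300,215:305]=1
    n,l,st,_=cv2.connectedComponentsWithStats((m&(Z>lo)&(Z<hi)).astype(np.uint8))
    for j in range(1,n):
        if st[j,4]<25: continue
        v,u=np.nonzero(l==j);W=(unproj_z('top',np.c_[u,v],zn)[:,:2]-c)*1000;xx,yy=W@X,W@Y
        print(zn,st[j,4],np.median(Z[l==j]).round(4),'across',xx.mean().round(1),'y',np.percentile(yy,[1,99]).round(1),'slope deg',np.degrees(np.polyfit(yy,xx,1)[0]).round(2))
p,d=capture('scene');cv2.imwrite('pics/s10.png',cv2.resize(p[190:310,220:400],None,fx=4,fy=4,interpolation=2))
```

```text
t 30.77 p [355.1 333.9 299.2] yaw 14.0 tilt [-0.0417  0.165 ] F [-0.6  0.3  0.4] T [-0.143 -0.046 -0.027] w 42.7 q [-0.29  0.08 -0.43  1.93 -0.14  1.07 -0.41] eff7 0.002
0.09 280 0.0888 across 107.6 y [-57.5  59.6] slope deg -0.11
0.09 278 0.0892 across 71.7 y [-57.7  59.5] slope deg 0.03
0.09 267 0.0894 across 36.0 y [-57.2  59.9] slope deg -0.03
0.09 265 0.0894 across -35.7 y [-57.3  59.5] slope deg -0.18
0.1 93 0.1 across 0.8 y [-60.9 -15.5] slope deg -1.81
0.1 81 0.1004 across -0.6 y [16.8 56.7] slope deg -1.26
0.141 74 0.14 across -0.2 y [-17.   12.4] slope deg -0.47
```

View pics/t9.png

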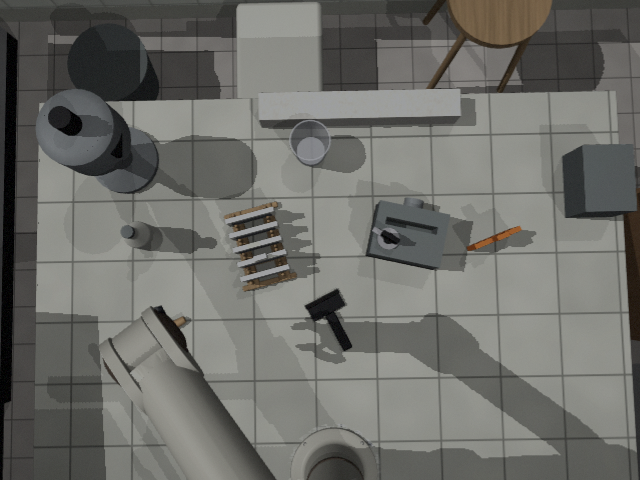

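View pics/s10.png

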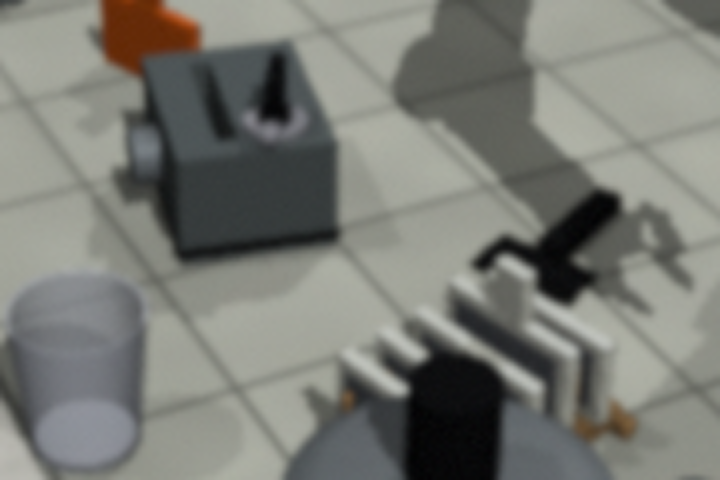

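```bash
python3 -c "
from bench import *
print(hand_in())"
```

```text
the job is handed in; nothing more can be done
None
```

The job is handed in at about 31 s of the 72 s allowed: the clamp is open, and the white tab pad stands fully down in the rack's one empty slot.

- **Knob:** I broke it loose with a 20° anticlockwise twist and turned it on in small steps. It met the stop at about 72° and I pressed to about 0.4 N·m, an estimated 0.06–0.07 rad (firm from 0.04, tears at 0.11). I then eased it back and let go; the camera put it at about 70° (1.22 rad), clear of the pad.
- **Pad in the grip:** After lifting, the pad hung tilted by up to 10° in its own plane. I levelled it by tilting the tool before lowering it between the dowels.
- **Last camera check:** The plate's top edge is level at 100 mm, which means it is on the slot floor. It is centred across the slot within 1 mm and twisted by about 1.5° at most.
- **Not exact:** The pad sits about 2–3 mm toward the -y end of the slot's middle. I left that rather than grip it again.
- **Everything else:** The other four pads measured where they were within about 0.5 mm. The bystanders look unmoved in the pictures, though the arm hid most of the brush in the last one. The gripper was open and touching nothing at hand-in.

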